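# Unstack the vaccine supplies onto their colour mats

### The job

Take the stack of supplies apart from the top down and set each thing on the mat of its own colour: first the yellow sharps pot, then the red and the green carton in either order, and the long blue carton last. Each must stand upright in the middle of its mat, the cartons square with the mat and with their long side along its long side; the contents are glass, so keep everything upright and set it down gently rather than dropping it. Do not shift the label roll or the hand-gel bottle.

Things in the scene. Friction and masses are not known exactly. Their poses are not given: they have to be found in the camera images.
- yellow_pot_mid (a point): Small closed sharps pot, an upright cylinder, yellow with a small white disc on its top; 50 mm in diameter, 60 mm tall, about 80 g. It stands on top of the stack, bridging the red and the green carton. The point is its centre, half-way up (30 mm above its underside); z up.
- red_carton_mid (a point): Small white carton with a red lid (white label in the middle of the lid); 46 mm along its x, 60 mm along its y, 40 mm tall, about 120 g. It lies on top of the blue carton, beside the green carton (about 20 mm between them, in a row along the blue carton's length). The point is its centre, half-way up (20 mm above its underside); z up.
- green_carton_mid (a point): Small white carton with a green lid; the same size and mass as the red one (46 mm along its x, 60 mm along its y, 40 mm tall). It lies on the blue carton beside the red one, on either end. The point is its centre, half-way up (20 mm above its underside); z up.
- blue_carton_mid (a point): Long white carton with blue ends and a blue stripe round it, the bottom of the stack, lying on the table; 62 mm along its x, 200 mm along its y, 45 mm tall, about 320 g. The point is its centre, half-way up (22.5 mm above its underside); z up.
- yellow_mat: Round flat yellow mat with a white disc in its middle where the pot belongs; 80 mm in diameter, 3 mm thick, fixed to the table. Origin at the centre of its underside, at table height; z up.
- red_mat: Rectangular flat mat with a red border and a white middle panel the size of the red carton; 76 mm along its x, 90 mm along its y, 3 mm thick, fixed. Origin at the centre of its underside; z up. The carton's long side goes along the mat's long side (y), either way round.
- green_mat: Rectangular flat mat with a green border and a white middle panel the size of the green carton; 76 mm along its x, 90 mm along its y, 3 mm thick, fixed. Origin at the centre of its underside; z up. The carton's long side goes along the mat's long side (y), either way round.
- blue_mat: Long flat mat with a blue border and a white middle panel the size of the blue carton; 92 mm along its x, 230 mm along its y, 3 mm thick, fixed. Origin at the centre of its underside; z up. The carton's long side goes along the mat's long side (y), either way round.
- label_roll_mid (a point): Bystander, to be left alone: cream roll of labels lying flat on the table near the robot, 72 mm in diameter with a 36 mm hole, 30 mm tall. The point is its centre, 15 mm above the table.
- gel_bottle_mid (a point): Bystander, to be left alone: clear hand-gel bottle with a white pump, 62 mm in diameter, about 172 mm tall, standing at the left of the work. The point is on its axis, 66 mm above the table.
Mind the look-alikes: they are no part of the job. What is shaped like the part that bears blue_carton_mid but purple is not meant.

How it is judged (in metres and radians):
On the way, in this order (a step that is already met when the one before it is completed fails the run):
1. the yellow pot stands on the yellow mat, released (horizontal distance between yellow_pot_mid and yellow_mat below 0.015 m and z of yellow_pot_mid in the frame of yellow_mat between 0.029 and 0.037 m and angle between yellow_pot_mid's own z axis and vertical below 0.1 rad and linear speed of yellow_pot below 0.02 m/s and contact force between the fingers and yellow_pot below 0.05 N), for 0.2 s.
2. the red and the green carton lie on their mats, released (horizontal distance between red_carton_mid and red_mat below 0.015 m and z of red_carton_mid in the frame of red_mat between 0.019 and 0.027 m and angle between each of red_carton_mid, green_carton_mid's own z axis and vertical below 0.1 rad and linear speed of each of red_carton, green_carton below 0.02 m/s and angle between the x axis of red_carton_mid and the x axis of red_mat, either way round below 0.15 rad and horizontal distance between green_carton_mid and green_mat below 0.015 m and z of green_carton_mid in the frame of green_mat between 0.019 and 0.027 m and angle between the x axis of green_carton_mid and the x axis of green_mat, either way round below 0.15 rad and contact force between the fingers and red_carton below 0.05 N and contact force between the fingers and green_carton below 0.05 N), for 0.2 s.
3. the blue carton lies on the blue mat, released (horizontal distance between blue_carton_mid and blue_mat below 0.015 m and z of blue_carton_mid in the frame of blue_mat between 0.0215 and 0.0295 m and angle between blue_carton_mid's own z axis and vertical below 0.1 rad and linear speed of blue_carton below 0.02 m/s and angle between the x axis of blue_carton_mid and the x axis of blue_mat, either way round below 0.15 rad and contact force between the fingers and blue_carton below 0.05 N), for 0.2 s.
At the end, for the whole second after the job is handed in: The pot, red, green and blue carton each stand upright (within 0.1 rad) on the mat of their colour, their centres within 15 mm of the mat's centre and 4 mm of the resting height, the cartons aligned with the mat within 0.15 rad (either way round), all released and at rest (horizontal distance between yellow_pot_mid and yellow_mat below 0.015 m and z of yellow_pot_mid in the frame of yellow_mat between 0.029 and 0.037 m and angle between each of yellow_pot_mid, red_carton_mid, green_carton_mid, blue_carton_mid's own z axis and vertical below 0.1 rad and linear speed of each of yellow_pot, red_carton, green_carton, blue_carton below 0.02 m/s and horizontal distance between red_carton_mid and red_mat below 0.015 m and z of red_carton_mid in the frame of red_mat between 0.019 and 0.027 m and angle between the x axis of red_carton_mid and the x axis of red_mat, either way round below 0.15 rad and horizontal distance between green_carton_mid and green_mat below 0.015 m and z of green_carton_mid in the frame of green_mat between 0.019 and 0.027 m and angle between the x axis of green_carton_mid and the x axis of green_mat, either way round below 0.15 rad and horizontal distance between blue_carton_mid and blue_mat below 0.015 m and z of blue_carton_mid in the frame of blue_mat between 0.0215 and 0.0295 m and angle between the x axis of blue_carton_mid and the x axis of blue_mat, either way round below 0.15 rad and contact force between the fingers and anything else below 0.05 N); the robot touches nothing.
It fails at once if a carton or the pot tips over (more than 0.5 rad) (angle between any of yellow_pot_mid, red_carton_mid, green_carton_mid, blue_carton_mid's own z axis and vertical above 0.5 rad).
It fails at once if a carton or the pot is dropped (moves faster than 0.7 m/s while not held) ((linear speed of yellow_pot above 0.7 m/s and contact force between the fingers and yellow_pot below 0.05 N) or (linear speed of red_carton above 0.7 m/s and contact force between the fingers and red_carton below 0.05 N) or (linear speed of green_carton above 0.7 m/s and contact force between the fingers and green_carton below 0.05 N) or (linear speed of blue_carton above 0.7 m/s and contact force between the fingers and blue_carton below 0.05 N)).
It fails at once if the label roll or the gel bottle is shifted by more than 20 mm (distance of any of label_roll_mid, gel_bottle_mid from where it was at the start of the episode above 0.02 m).
It also fails if it takes over 128 s, if anything falls off the work surface, if the arm or the gripper's body presses on something with over 40 N, if the wrist force passes 120 N, or if a joint passes its speed limit or range.

### The arm

A 6-joint arm with a two-finger parallel gripper is mounted at the origin on the work surface. World frame = base frame: x ahead of the robot, y to its left, z up, the work surface at z = 0. Lengths are in mm, angles in rad, forces in N, time in s.
With the tool pointing down it reaches from about 350 to 975 mm from the base axis. Payload 7.1 kg.
Tool frame: the origin (TCP) lies midway between the tips of the shut fingers; the grasp point (between the pads) lies 19 mm behind it (ctrl.hold_point_z is the distance from the TCP to the grasp point, in mm); z points along the fingers, y is the direction in which the jaws open and shut (so a half turn about z gives the same grasp; the last joint's range is limited). The gripper opens to 88 mm and grips with 3 to 60 N. Pads are 20 mm wide; open, the fingers measure 115 mm over their backs; the gripper's body (75 mm by 178 mm) begins 61 mm behind the grasp point.
Start: joints at [1.274, 0.423, 1.63, -0, 1.089, -0.019], TCP at [171.369, 601.03, 222.675] pointing down, gripper open.
Joint ranges: [-3, 3], [-0.9, 2.11], [0.09, 2.58], [-1.31, 4.45], [0.11, 2.69], [-2.54, 2.54]. Speed limits (rad/s): [2.39, 2.39, 3.01, 3.14, 3.14, 3.14].

### API

Orientations are given as a rotation vector (axis times angle).
In Python, from workcell import ctrl, eyes gives the robot as it stands.
- The arm moves only by the tool move_arm, never from a script. Its argument "deltas" is a list of rows, each a list of 6 numbers: the shift along the tool's x, y, z in mm, then the turn, a rotation vector about the tool's x, y, z in rad. A call has 1 to 5 rows; each row shifts and turns the pose as measured when the row begins, along the tool's axes as they then stand; what a row does not reach is not made up. A row lasts 1/12 s, in which the tool goes at most 41.7 mm and 7.16 degrees, less where a joint would pass 70% of its speed; a pose out of reach is approached as far as the arm can. A call is refused whole if a number of a shift passes 41.7 or a number of a turn 0.125, either way. A call with a gripper value outside its range is refused whole. "hand" is the closure, from -1 (fully open) to 1 (shut), set as the call begins (left out, the last holds). The fingers move at their own pace and stop on an object; the grip force is fixed at half the most. Time passes only in rows, so rows that do not move let the fingers close. It gives the time, the measured TCP pose, the force and the opening at its end, in the units of the state.
- ctrl.get_obs(): the state, without advancing time (a new reading comes with each control period).
- eyes.get_image(name): name is "scene" or "top"; returns a dict with "frame" (400x640x3 uint8, red, green, blue), "range_z" (400x640 float32, mm along the optical axis (not along the pixel's ray), 0 where there is no reading), "fx", "fy", "cx", "cy" (pixels), "cam_to_world" (4x4, takes a point from camera to world coordinates). Camera axes: x right, y down, z forward; pixel columns grow to the right and rows downward; lengths in mm; the calibration is good to about 2 mm. A picture is of the moment at which its call begins.
- ctrl.close_job(): hands the job in, once; it reports no verdict.
The state is a dict: "t": time; "qpos": joint angles; "qvel": joint speeds; "joint_torque": joint torques, N m; "ee_pos": TCP position; "orientation": TCP orientation; "ft_force": force on the tool from outside, world axes, zero at the start; "moment": the same for the moment, N m; "width": finger opening in mm.
Only numpy, scipy, OpenCV 4.12 (cv2) and the standard library are available. Lean on these libraries where they do the work, as an engineer would, in place of code of your own. Each camera call takes 0.05 s, during which the arm holds its last target.

## Working session

There is one attempt and no reset: what is moved stays moved. The work goes in short steps, Python scripts to look and compute and a tool call to move; the robot and the scene stay as the last step left them, time stands still between calls to the robot, and variables do not carry over. Pictures are saved under pics/ and viewed, and the job is handed in when it is done.

Besides the shell and the picture viewer there is one more tool, called after ">>>" by a JSON object that holds its "api" and its "payload". move_arm: Moves the arm, as the interface text tells. Its arguments: {"type":"object","properties":{"deltas":{"type":"array"},"hand":{"type":"number"}},"required":["deltas"]}

```bash
mkdir -p pics; ls
python3 - <<'E'
from workcell import ctrl, eyes
import cv2,numpy as np
print(ctrl.get_obs(), ctrl.hold_point_z)
for n in("scene","top"):
    d=eyes.get_image(n); cv2.imwrite(f"pics/{n}0.png",d["frame"][:,:,::-1])
    print(n,d["fx"],d["fy"],d["cx"],d["cy"],np.round(d["cam_to_world"],3).tolist(),(d["range_z"]>0).mean())
E
```

```text
pics
{'t': 0.0, 'qpos': array([ 1.27397323e+00,  4.23838047e-01,  1.63070723e+00,  1.10126031e-06,
        1.08858142e+00, -1.89725572e-02]), 'qvel': array([ 0.00148511, -0.00028218,  0.00096632,  0.00047122, -0.00076319,
       -0.00137813]), 'joint_torque': array([ 5.45519928e-03, -5.44616032e+01, -2.73677605e+01,  6.46084221e-02,
        2.27714237e-02, -9.72637599e-05]), 'ee_pos': array([171.22427969, 600.50193196, 221.89666869]), 'orientation': array([-4.35011171e-01, -3.11108380e+00,  2.37927523e-03]), 'ft_force': array([-0.18600333,  1.17387322,  0.13582142]), 'moment': array([ 0.00615228,  0.02346703, -0.0270781 ]), 'width': 87.84328493016113} 18.700000000000003
scene 454.39719511054335 454.39719511054335 325.3384503533782 204.41641661684682 [[0.804, 0.473, -0.362, 971.91], [0.595, -0.654, 0.467, -416.842], [-0.016, -0.59, -0.807, 973.959], [0.0, 0.0, 0.0, 1.0]] 0.99589453125
top 470.37346527948523 470.37346527948523 327.9511080539163 207.72583458053217 [[-0.013, -0.981, 0.195, 366.56], [-0.999, 0.019, 0.029, 74.154], [-0.032, -0.195, -0.98, 1246.089], [0.0, 0.0, 0.0, 1.0]] 0.99608984375
```

View pics/scene0.png

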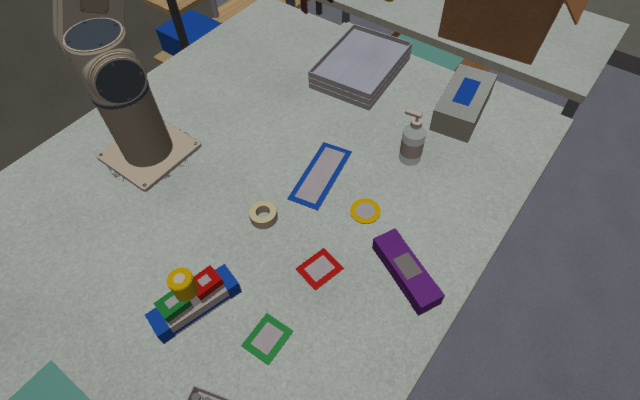

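View pics/top0.png

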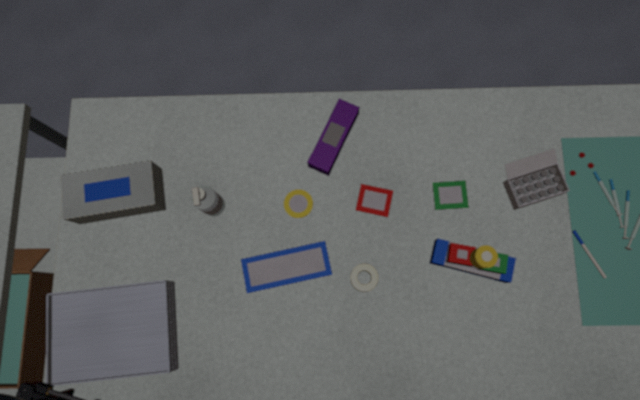

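The scene view shows the stack at about (193,300): green, red and yellow on the blue carton. The mats are blue (320,175), yellow (366,211), red (320,269) and green (267,338). The label roll is at (263,213), the gel bottle at (412,142) and the purple look-alike at (407,270). The top view shows the stack at about (473,260) and the purple box at (333,137).

The blue-carton candidates are the box at scene (193,305)/top (473,260), with blue ends and under the others, and the purple box. The first fits. I'll confirm it in a crop.

```bash
cat > h.py <<'E'
from workcell import ctrl, eyes
import cv2,numpy as np
np.set_printoptions(suppress=True,precision=1)
def world(d,u,v,z):
    ray=np.stack([(np.asarray(u,float)-d["cx"])/d["fx"],(np.asarray(v,float)-d["cy"])/d["fy"],np.ones(np.shape(u))],-1)
    T=d["cam_to_world"]; r=ray@T[:3,:3].T; o=T[:3,3]
    return o+r*((z-o[2])/r[...,2])[...,None]
def pix3(d):
    v,u=np.mgrid[:400,:640]; Z=d["range_z"]
    P=np.stack([(u-d["cx"])/d["fx"]*Z,(v-d["cy"])/d["fy"]*Z,Z],-1)
    T=d["cam_to_world"]; return P@T[:3,:3].T+T[:3,3]
H={"yellow":[(18,120,90,35,255,255)],"red":[(0,150,80,8,255,255),(172,150,80,180,255,255)],"green":[(50,120,50,80,255,255)],"blue":[(100,140,60,118,255,255)]}
def mask(d,c):
    h=cv2.cvtColor(d["frame"],cv2.COLOR_RGB2HSV); m=0
    for r in H[c]: m=m|cv2.inRange(h,r[:3],r[3:])
    return m
def comps(d,c,amin=40):
    n,l,s,ce=cv2.connectedComponentsWithStats(mask(d,c))
    P=pix3(d)
    for i in range(1,n):
        if s[i,4]>=amin:
            k=(l==i)&(d["range_z"]>0); p=P[k]
            yield i,l==i,s[i],ce[i],p
E
python3 - <<'E'
from h import *
for n in("scene","top"):
    d=eyes.get_image(n); np.savez(f"{n}0.npz",**d)
    for c in H:
        for i,m,s,ce,p in comps(d,c):
            print(n,c,s,ce,"med",np.median(p,0),"z5/50/95",np.percentile(p[:,2],[5,50,95]))
a=cv2.resize(cv2.imread("pics/scene0.png")[240:350,130:260],None,fx=5,fy=5,interpolation=3)
cv2.imwrite("pics/sc_crop.png",a[:,:650])
b=cv2.resize(cv2.imread("pics/top0.png")[225:295,415:530],None,fx=6,fy=6,interpolation=3)
cv2.imwrite("pics/top_crop.png",b)
E
```

```text
scene yellow [350 199  31  25 370] [364.8 211.1] med [633.3 187.7   1.9] z5/50/95 [-1.3  1.9  4.6]
scene yellow [167 268  26  33 503] [180.1 283.2] med [ 479.1 -269.9  142.6] z5/50/95 [ 98.7 142.6 145.6]
scene red [296 248  48  42 561] [319.1 269. ] med [639.8 -19.3   1.8] z5/50/95 [-1.1  1.8  4.6]
scene red [193 266  29  31 346] [206.9 279.6] med [ 488.2 -212.8   83.6] z5/50/95 [80.4 83.6 86.5]
scene green [154 291  37  31 443] [170.5 307.1] med [ 473.1 -308.8   82.8] z5/50/95 [68.2 82.8 85.8]
scene green [242 314  50  50 723] [266.9 339. ] med [ 651.3 -222.9    1.9] z5/50/95 [-1.   1.9  4.9]
scene blue [181   9  40  35 739] [196.6  24.8] med [-967.5  988.1 -454.9] z5/50/95 [-461.6 -454.9 -446.4]
scene blue [156  19  25  36 553] [168.7  37.2] med [-1064.3   824.9  -468.8] z5/50/95 [-562.8 -468.8 -448.2]
scene blue [453  78  27  28 430] [466.1  91.2] med [661.9 678.1  79.9] z5/50/95 [77.  79.9 82.7]
scene blue [288 143  63  67 772] [319.2 177.2] med [473.5 208.3   1.6] z5/50/95 [-1.6  1.6  4.8]
scene blue [145 264  96  79 960] [190.1 307. ] med [ 476.3 -326.3   42.5] z5/50/95 [10.3 4
[... 382 characters left out ...]
5 [80.  84.3 89.3]
top green [434 182  33  27 320] [449.7 195.3] med [ 639.3 -215.2    2. ] z5/50/95 [-1.9  2.   6.3]
top green [484 254  24  19 166] [500.1 264.9] med [ 442.8 -312.3   84.1] z5/50/95 [80.6 84.1 87.5]
top blue [ 85 178  45  24 758] [106.8 189.2] med [658.9 680.9  79.7] z5/50/95 [76.2 79.7 83.4]
top blue [573 231  10  13  44] [577.5 236.8] med [ 522.4 -538.8    7.7] z5/50/95 [ 4.2  7.7 11.8]
top blue [432 240  16  25 296] [439.6 251.8] med [ 485.7 -172.4   44.2] z5/50/95 [40.2 44.2 48.1]
top blue [242 242  89  50 842] [286.  266.9] med [453.4 223.6   2. ] z5/50/95 [-2.1  2.   6. ]
top blue [500 257  15  25 181] [508.  270.5] med [ 432.8 -341.2   44.5] z5/50/95 [39.7 44.5 48.2]
```

View pics/sc_crop.png

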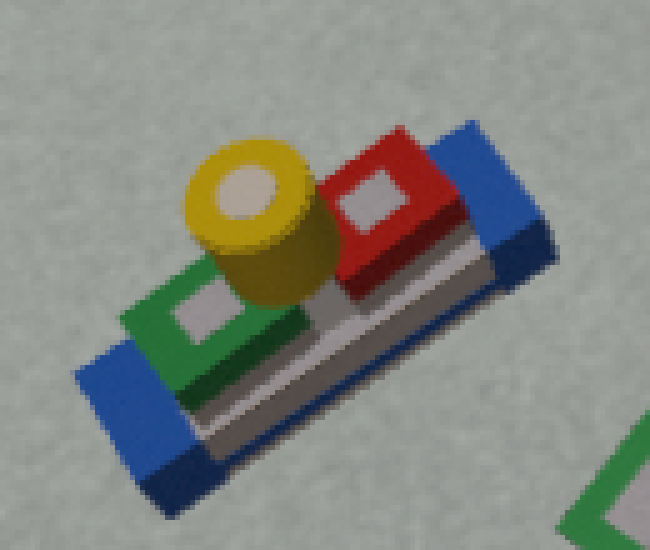

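View pics/top_crop.png

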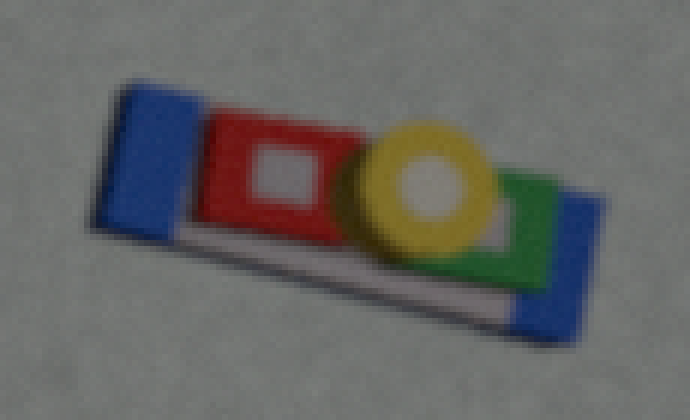

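The crops confirm it: the carton with blue ends and a blue stripe is under the stack, red is at the +y end, green at the −y end, and the pot stands on both. Next come the precise poses of the mats, pot and cartons.

```bash
cat >> h.py <<'E'
def rect(p):
    p=np.asarray(p,np.float32)[:,:2]
    (c,(w,h),a)=cv2.minAreaRect(p); b=cv2.boxPoints(((c[0],c[1]),(w,h),a))
    e0=b[1]-b[0]; e1=b[2]-b[1]
    L=e0 if np.linalg.norm(e0)>np.linalg.norm(e1) else e1
    ang=np.degrees(np.arctan2(L[1],L[0]))%180
    return np.array([c[0],c[1],max(w,h),min(w,h),ang])
def mats(d):
    out={}
    for c in H:
        for i,m,s,ce,p in comps(d,c,200):
            z=np.median(p[:,2])
            if -3<z<6 and np.median(p[:,0])>300:
                cs,_=cv2.findContours(m.astype(np.uint8),cv2.RETR_EXTERNAL,cv2.CHAIN_APPROX_NONE)
                k=max(cs,key=cv2.contourArea)[:,0]
                f=np.zeros((400,640),np.uint8); cv2.drawContours(f,[k[:,None]],-1,1,-1)
                v,u=np.nonzero(f); w=world(d,u,v,3.)
                out[c]=np.r_[w.mean(0)[:2],rect(world(d,k[:,0],k[:,1],3.))]
    return out
def tops(d,c,zt,tol=9,fill=True):
    "pixels of the colour near height zt -> rays on plane zt"
    P=pix3(d); m=(mask(d,c)>0)&(abs(P[...,2]-zt)<tol)
    m=cv2.morphologyEx(m.astype(np.uint8),cv2.MORPH_OPEN,np.ones((2,2),np.uint8))
    cs,_=cv2.findContours(m,cv2.RETR_EXTERNAL,cv2.CHAIN_APPROX_NONE)
    res=[]
    for k in cs:
        if cv2.contourArea(k)<60: continue
        f=np.zeros((400,640),np.uint8); cv2.drawContours(f,[k],-1,1,-1)
        v,u=np.nonzero(f); w=world(d,u,v,zt)
        res.append(np.r_[w.mean(0)[:2],rect(w),np.median(P[(f>0)&(d["range_z"]>0)][:,2])])
    return res
E
python3 - <<'E'
from h import *
for n in("scene","top"):
    d=dict(np.load(f"{n}0.npz"))
    for c,r in mats(d).items(): print(n,"mat",c,r)
    for c,z in(("yellow",145),("red",85),("green",85),("blue",45)):
        for r in tops(d,c,z): print(n,"top",c,r)
    P=pix3(d); k=(d["range_z"]>0)&(abs(P[...,0]-550)<40)&(abs(P[...,1]+100)<60); print("table z",P[k][:,2].mean())
E
```

```text
Traceback (most recent call last):
  File "h.py", line 41, in mats
    out[c]=np.r_[w.mean(0)[:2],rect(world(d,k[:,0],k[:,1],3.))]
                               ~~~~^^^^^^^^^^^^^^^^^^^^^^^^^^^
  File "h.py", line 26, in rect
    (c,(w,h),a)=cv2.minAreaRect(p); b=cv2.boxPoints(((c[0],c[1]),(w,h),a))
                ~~~~~~~~~~~~~~~^^^
cv2.error: OpenCV(4.12.0) /io/opencv/modules/imgproc/src/convhull.cpp:143: error: (-215:Assertion failed) total >= 0 && (depth == CV_32F || depth == CV_32S) in function 'convexHull'
```

```bash
sed -i 's/p=np.asarray(p,np.float32)\[:,:2\]/p=np.ascontiguousarray(np.asarray(p)[:,:2],np.float32)/' h.py
python3 - <<'E'
from h import *
for n in("scene","top"):
    d=dict(np.load(f"{n}0.npz"))
    for c,r in mats(d).items(): print(n,"mat",c,r)
    for c,z in(("yellow",145),("red",85),("green",85),("blue",45)):
        for r in tops(d,c,z): print(n,"top",c,r)
    P=pix3(d); k=(d["range_z"]>0)&(abs(P[...,0]-550)<40)&(abs(P[...,1]+100)<60); print("table z",P[k][:,2].mean())
E
```

```text
scene mat yellow [632.5 188.9 633.  188.9  78.7  77.   35.8]
scene mat red [638.  -17.  637.4 -16.6  87.4  74.4  76.8]
scene mat green [ 648.8 -221.   648.2 -220.3   88.    73.9   92.6]
scene mat blue [464.3 215.9 462.9 221.  227.7  90.2 101.5]
scene top yellow [ 475.4 -262.4  474.9 -261.9   51.6   51.3  179.8  143.4]
scene top red [ 488.9 -215.8  484.9 -220.7   59.4   46.5   79.1   83.4]
scene top green [ 468.5 -307.2  467.6 -299.3   56.9   51.7   78.7   83. ]
scene top blue [ 453.  -342.2  452.7 -341.7   66.3   28.6  164.4   43.4]
scene top blue [ 499.7 -176.8  498.5 -176.9   66.1   27.2  162.2   43.4]
table z -1.3652488886048215
top mat yellow [627.9 192.  628.2 192.5  75.   74.3 134.8]
top mat red [632.6 -13.7 632.9 -13.7  84.9  70.9  76.5]
top mat green [ 642.8 -217.7  642.9 -217.8   82.9   69.7   92.3]
top mat blue [458.  224.2 458.4 224.3 224.3  87.2 101.3]
top top yellow [ 461.8 -259.3  462.3 -258.8   48.9   48.7   41.8  144.2]
top top red [ 473.6 -215.7  473.2 -217.2   55.7   45.2   78.7   84.3]
top top green [ 445.4 -311.6  450.7 -304.7   43.7   41.7  168.8   83.3]
top top blue [ 434.5 -342.5  437.8 -340.6   61.4   24.5  162.7   44. ]
top top blue [ 483.8 -174.8  483.8 -175.1   61.    31.5  164.4   44.4]
table z -1.0139638122706238
```

The views disagree by about 5 mm at the mats and about 13 mm at the stack. I'll check that with matching points before I rely on either view.

Run:
```python
from h import *
D={n:dict(np.load(f"{n}0.npz")) for n in("scene","top")}
# corners of things by hand-localised features: refine white label/disc centroids (low saturation bright inside given windows)
win={"scene":{"pot":(172,268,190,290),"redlab":(196,272,214,288),"ymat":(358,204,373,218),"rmat":(304,256,336,282),"gmat":(250,320,284,358),"bmat":(296,150,344,204),"roll":(247,199,280,229),"purp":(392,250,424,282)},
"top":{"pot":(480,250,493,263),"redlab":(455,249,470,260),"ymat":(289,196,308,212),"rmat":(361,190,388,212),"gmat":(440,185,463,205),"bmat":(246,250,326,286),"roll":(348,260,382,294),"purp":(320,122,348,148)}}
for k in win["scene"]:
    o=[]
    for n,d in D.items():
        a,b,c,e=win[n][k]; f=d["frame"][b:e,a:c]; h=cv2.cvtColor(f,cv2.COLOR_RGB2HSV)
        if k=="roll": m=(h[...,1]>45)&(h[...,2]>110)
        elif k=="purp": m=h[...,1]<100
        else: m=h[...,1]<70
        nn,l,s,ce=cv2.connectedComponentsWithStats(m.astype(np.uint8))
        i=1+np.argmax(s[1:,4]); u,v=ce[i]+[a,b]
        T=d["cam_to_world"]; r=T[:3,:3]@np.array([(u-d["cx"])/d["fx"],(v-d["cy"])/d["fy"],1]); r/=np.linalg.norm(r)
        o.append((T[:3,3],r,s[i,4],(u,v)))
    (p,r,s1,uv1),(q,t,s2,uv2)=o
    x=np.linalg.lstsq(np.c_[r,-t],q-p,rcond=None)[0]; A=p+r*x[0];B=q+t*x[1]
    print(k,s1,s2,np.array(uv1),np.array(uv2),"A",A,"B",B,"gap",np.linalg.norm(A-B))
```

```text
pot 86 79 [178.8 278.2] [486.4 255.7] A [ 466.  -260.   139.3] B [ 465.7 -260.5  139.4] gap 0.5328148092273451
redlab 85 75 [204.1 279.8] [461.9 253.8] A [ 477.3 -218.7   79. ] B [ 476.8 -219.4   79.2] gap 0.937227655862164
ymat 195 239 [365.  210.5] [297.8 203.3] A [630.2 193.8  -3.6] B [629.3 192.9  -3.9] gap 1.3156214023226482
rmat 405 360 [319.2 268. ] [374.1 199.8] A [635.3 -13.5  -3. ] B [634.6 -14.3  -3.1] gap 1.058521269520932
gmat 576 388 [266.8 337.9] [450.6 194.7] A [ 645.9 -219.1   -3. ] B [ 644.6 -220.9   -2.9] gap 2.2248807587066626
bmat 1206 1759 [319.5 175.4] [285.4 266.6] A [456.8 224.5 -11.1] B [458.9 226.9 -10.7] gap 3.2343381440508616Traceback (most recent call last):
  File "<stdin>", line 14, in <module>
    return _wrapfunc(a, 'argmax', axis=axis, out=out, **kwds)
    return bound(*args, **kwds)
ValueError: attempt to get argmax of an empty sequence
```

The rays meet within 0.5–3 mm, but the triangulated heights come out about 6 mm low everywhere. Relative heights are right, with the pot top 142.5 mm above the mat. So there is an opposing calibration offset of about ±2.5 mm in x between the cameras, and averaging the two views on the known planes is sound. Now a planner helper, then the first move.

```bash
cat > plan.py <<'E'
import sys,numpy as np
from scipy.spatial.transform import Rotation as R
from workcell import ctrl
# usage: plan.py step x y z yaw [x y z yaw ...]   yaw = world yaw (deg) of tool y, tool pointing down
def goalR(yaw):
    a=np.radians(yaw); y=np.array([np.cos(a),np.sin(a),0]); z=np.array([0,0,-1.]); return R.from_matrix(np.c_[np.cross(y,z),y,z])
o=ctrl.get_obs(); p=o["ee_pos"].copy(); r=R.from_rotvec(o["orientation"])
a=[float(v) for v in sys.argv[1:]]; step=a[0]; rows=[]
for i in range(1,len(a),4):
    g=np.array(a[i:i+3]); G=goalR(a[i+3]); d=g-p; w=(r.inv()*G).as_rotvec()
    n=max(1,int(np.ceil(max(np.abs(r.inv().apply(d)).max()/step,np.linalg.norm(d)/step,np.linalg.norm(w)/0.12))))
    for k in range(n):
        t=r.inv().apply((g-p)/(n-k)); wv=(r.inv()*G).as_rotvec()/(n-k)
        row=list(np.round(t,1 if step<10 else 0))+list(np.round(wv,2 if n>1 else 3)); rows.append(row)
        p=p+r.apply(row[:3]); r=r*R.from_rotvec(row[3:])
m=r.as_matrix()
y=R.from_rotvec(o["orientation"]).as_matrix()
print("now",np.round(o["ee_pos"],1),"yaw",round(np.degrees(np.arctan2(y[1,1],y[0,1])),2),"tilt",np.round(y[:2,2],4),"w",round(o["width"],1),"F",np.round(o["ft_force"],1),"t",round(o["t"],2),len(rows),"end",np.round(p,1))
for k in range(0,len(rows),5): print("[["+"],[".join(",".join(f"{v:g}" for v in x) for x in rows[k:k+5])+"]]")
E
python3 plan.py 38 350 450 240 40 470 250 240 10 500 0 240 -15 467 -262 240 -15
```

```text
now [171.3 600.8 222.2] yaw 74.08 tilt [-0.0003 -0.0008] w 88.0 F [ 0.  -0.8  0.4] t 0.2 28 end [ 467.2 -262.2  239.8]
[[-30,-14,-3,-0,0,0.08],[-32,-11,-2,-0,0,0.09],[-32,-8,-3,-0,0,0.08],[-33,-6,-2,-0,0,0.09],[-33,-3,-3,-0,0,0.08]]
[[-34,0,-2,-0,0,0.09],[-33,3,-3,-0,0,0.08],[-33,-5,0,-0,0,0.08],[-33,-3,0,-0,0,0.07],[-33,-0,0,-0,0,0.08]]
[[-33,2,0,-0,0,0.07],[-33,5,0,-0,0,0.08],[-33,7,0,-0,0,0.07],[-32,9,0,-0,0,0.08],[-36,-2,0,-0,0,0.06]]
[[-36,0,0,-0,0,0.06],[-36,2,0,-0,0,0.06],[-36,5,0,-0,0,0.06],[-35,7,0,-0,0,0.06],[-35,9,0,-0,0,0.07]]
[[-34,11,1,-0,0,0.06],[-37,5,-0,-0,0,0],[-37,5,-0,-0,0,0],[-38,5,-0,-0,0,0],[-37,5,-0,-0,0,0]]
[[-38,5,-0,-0,0,0],[-37,5,-0,-0,0,0],[-38,5,-0,-0,0,0]]
```

>>> {"api": "move_arm", "payload": {"deltas": [[-30,-14,-3,0,0,0.08],[-32,-11,-2,0,0,0.09],[-32,-8,-3,0,0,0.08],[-33,-6,-2,0,0,0.09],[-33,-3,-3,0,0,0.08]], "hand": -1}}

```text
t: 0.62
ee_pos: [297.0, 492.5, 233.5]
orientation: [-1.083, -2.947, 0.004]
ft_force: [-0.0, 0.8, 0.0]
width: 87.5
```

>>> {"api": "move_arm", "payload": {"deltas": [[-34,0,-2,0,0,0.09],[-33,3,-3,0,0,0.08],[-33,-5,0,0,0,0.08],[-33,-3,0,0,0,0.07],[-33,0,0,0,0,0.08]]}}

```text
t: 1.03
ee_pos: [404.0, 357.4, 239.1]
orientation: [-1.675, -2.657, 0.001]
ft_force: [0.8, 0.4, -0.0]
width: 87.9
```

```bash
python3 plan.py 38 500 0 240 -15 467 -262 240 -15
```

```text
now [404.  357.4 239.1] yaw 25.57 tilt [-0.0007 -0.0002] w 87.9 F [ 0.8  0.4 -0. ] t 1.03 17 end [ 466.9 -261.9  240.2]
[[-36,-7,-0,-0,0,0.07],[-37,-4,-0,-0,0,0.07],[-37,-2,-0,-0,0,0.07],[-37,1,-0,-0,0,0.07],[-37,4,-0,-0,0,0.07]]
[[-36,6,-0,-0,0,0.07],[-36,9,-0,-0,0,0.07],[-35,11,-0,-0,0,0.07],[-35,14,-0,-0,0,0.07],[-33,16,-1,-0,0,0.08]]
[[-37,5,0,-0,0,-0],[-38,5,0,-0,0,-0],[-37,5,0,-0,0,-0],[-38,5,0,-0,0,-0],[-37,5,0,-0,0,-0]]
[[-38,6,0,-0,0,-0],[-37,5,0,-0,0,-0]]
```

Tracking works, with about 0.3 rows of lag.

>>> {"api": "move_arm", "payload": {"deltas": [[-36,-7,0,0,0,0.07],[-37,-4,0,0,0,0.07],[-37,-2,0,0,0,0.07],[-37,1,0,0,0,0.07],[-37,4,0,0,0,0.07]]}}

```text
t: 1.45
ee_pos: [453.3, 170.7, 239.0]
orientation: [2.132, 2.307, 0.002]
ft_force: [0.4, 0.2, -0.0]
width: 87.4
```

>>> {"api": "move_arm", "payload": {"deltas": [[-36,6,0,0,0,0.07],[-36,9,0,0,0,0.07],[-35,11,0,0,0,0.07],[-35,14,0,0,0,0.07],[-33,16,0,0,0,0.08]]}}

```text
t: 1.87
ee_pos: [497.5, -18.0, 239.4]
orientation: [2.527, 1.865, 0.003]
ft_force: [1.0, -1.0, -0.2]
width: 87.7
```

>>> {"api": "move_arm", "payload": {"deltas": [[-37,5,0,0,0,0],[-38,5,0,0,0,0],[-37,5,0,0,0,0],[-38,5,0,0,0,0],[-37,5,0,0,0,0]]}}

```text
t: 2.28
ee_pos: [465.6, -213.6, 239.5]
orientation: [2.53, 1.858, 0.007]
ft_force: [0.4, 0.5, -0.4]
width: 88.1
```

```bash
python3 plan.py 38 467 -261.5 230 -15
```

```text
now [ 465.6 -213.6  239.5] yaw -17.44 tilt [0.005  0.0006] w 88.1 F [ 0.4  0.5 -0.4] t 2.28 2 end [ 467.  -261.   229.5]
[[-23,8,5,0,-0,-0.02],[-22,7,5,0,-0,-0.02]]
```

>>> {"api": "move_arm", "payload": {"deltas": [[-23,8,5,0,0,-0.02],[-22,7,5,0,0,-0.02],[0,0,0,0,0,0],[0,0,0,0,0,0]]}}

```text
t: 2.62
ee_pos: [464.5, -270.6, 229.3]
orientation: [2.498, 1.898, 0.006]
ft_force: [-1.3, 0.4, -1.0]
width: 87.6
```

```bash
python3 plan.py 25 467 -261.5 99 -15
python3 - <<'E'
from h import *
for n in("scene","top"):
    d=eyes.get_image(n); cv2.imwrite(f"pics/{n}1.png",d["frame"][:,:,::-1])
    np.savez(f"{n}1.npz",**d)
a=cv2.imread("pics/scene1.png")[120:350,60:330]; b=cv2.imread("pics/top1.png")[180:330,400:600]
cv2.imwrite("pics/c1.png",np.hstack([cv2.resize(a,(470,400)),cv2.resize(b,(330,400))]))
E
```

```text
now [ 464.5 -270.6  229.3] yaw -15.55 tilt [ 0.0057 -0.0013] w 87.6 F [-1.3  0.4 -1. ] t 2.62 6 end [ 466.7 -261.9   99.3]
[[2,-0,22,0,-0,-0],[1,-0,22,0,-0,-0],[2,-0,22,0,-0,-0],[1,-0,21,0,-0,-0],[2,-0,22,0,-0,-0]]
[[1,-1,21,0.01,-0,-0.01]]
```

View pics/c1.png

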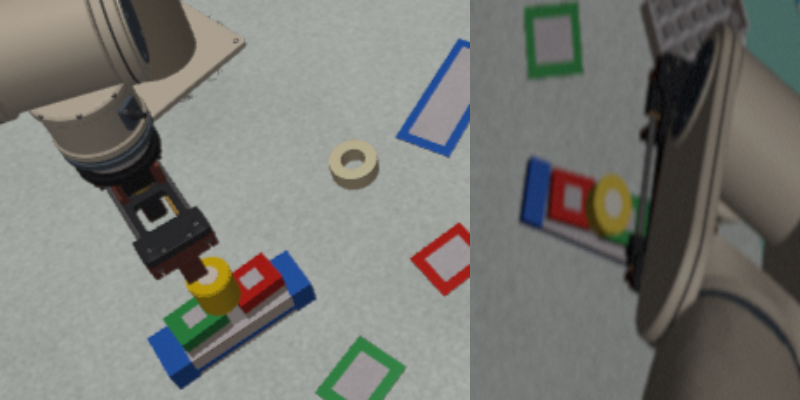

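Scene crop: the gripper hangs beside and above the pot at crop (213,285), with the fingers straddling across the row. The TCP has gone about 9 mm past the pot in −y. I'll correct while descending.

>>> {"api": "move_arm", "payload": {"deltas": [[4,-1,15,0,0,0],[4,0,15,0,0,0],[0,0,12,0,0,0],[0,0,6,0,0,0],[0,0,0,0,0,0]]}}

```text
t: 3.13
ee_pos: [468.0, -255.8, 181.8]
orientation: [2.489, 1.905, 0.009]
ft_force: [-0.4, -0.2, 0.5]
width: 87.8
```

```bash
python3 plan.py 18 467 -261.5 99 -15
```

```text
now [ 468.  -255.8  181.8] yaw -15.14 tilt [ 0.0086 -0.002 ] w 87.8 F [-0.4 -0.2  0.5] t 3.13 5 end [ 467.1 -261.7   98.8]
[[-1,-0,17,0,-0,-0],[-1,-0,16,0,-0,-0],[-1,-0,17,0,-0,-0],[-1,-0,16,0,-0,-0],[-2,-0,17,0.01,-0,-0]]
```

```bash
sed -i '/^m=r.as_matrix/d' plan.py; sed -i 's/^    n=max(1/    print("tot",np.round(r.inv().apply(d),1),np.round(w,3))\n    n=max(1/' plan.py; python3 plan.py 18 467 -261.5 140 -15
```

```text
tot [-5.8  0.2 41.8] [ 0.009 -0.    -0.003]
now [ 468.  -255.8  181.8] yaw -15.14 tilt [ 0.0086 -0.002 ] w 87.8 F [-0.4 -0.2  0.5] t 3.13 3 end [ 466.8 -261.6  139.8]
[[-2,0,14,0,-0,-0],[-2,0,14,0,-0,-0],[-2,0,14,0.01,-0,-0]]
```

>>> {"api": "move_arm", "payload": {"deltas": [[-3,0,12,0.006,0,0],[-2,0,12,0.003,0,0],[0,0,10,0,0,0],[0,0,4,0,0,0],[0,0,0,0,0,0]]}}

```text
t: 3.55
ee_pos: [468.1, -259.8, 141.7]
orientation: [2.492, 1.912, 0.001]
ft_force: [-0.5, 0.8, 0.1]
width: 87.6
```

```bash
python3 plan.py 18 467 -261.5 99 -15
```

```text
tot [-1.9 -0.6 42.7] [0.001 0.    0.   ]
now [ 468.1 -259.8  141.7] yaw -15.0 tilt [ 0.001  -0.0004] w 87.6 F [-0.5  0.8  0.1] t 3.55 3 end [ 466.6 -261.5   98.7]
[[-1,-0,14,0,0,0],[-0,-0,14,0,0,0],[-1,-1,15,0,0,0]]
```

>>> {"api": "move_arm", "payload": {"deltas": [[-1,0,12,0,0,0],[-1,-1,12,0,0,0],[0,0,12,0,0,0],[0,0,5,0,0,0],[0,0,0,0,0,0]]}}

```text
t: 3.97
ee_pos: [467.3, -262.7, 99.4]
orientation: [2.492, 1.91, 0.002]
ft_force: [-1.2, 0.1, 0.5]
width: 88.0
```

```bash
python3 plan.py 18 467 -261.5 99 -15;python3 - <<'E'
from h import *
d=eyes.get_image("scene"); e=eyes.get_image("top")
a=d["frame"][200:350,100:280,::-1]; b=e["frame"][200:300,420:560,::-1]
cv2.imwrite("pics/c2.png",np.hstack([cv2.resize(a,(400,333)),cv2.resize(b,(400,333))]))
E
```

```text
tot [ 1.  -0.6  0.4] [ 0.003  0.    -0.001]
now [ 467.3 -262.7   99.4] yaw -15.07 tilt [ 0.0024 -0.0011] w 88.0 F [-1.2  0.1  0.5] t 3.97 1 end [ 466.6 -261.4   99.4]
[[1,-1,0,0.003,0,-0.001]]
```

View pics/c2.png

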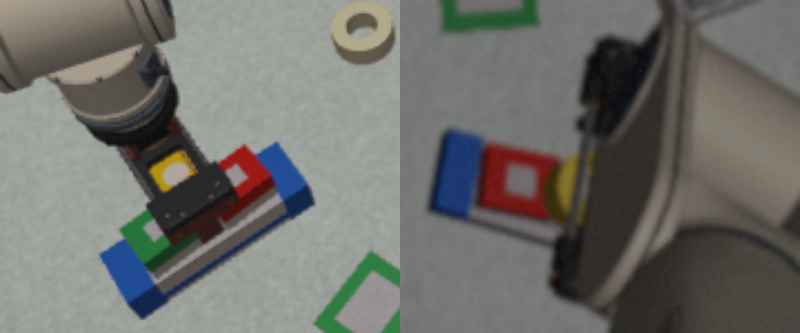

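The picture shows the pot's top (crop 175,170) between the fingers, which straddle it and clear the lids. I'll close.

>>> {"api": "move_arm", "payload": {"deltas": [[0,0,0,0,0,0],[0,0,0,0,0,0],[0,0,0,0,0,0],[0,0,0,0,0,0],[0,0,0,0,0,0]], "hand": 1}}

```text
t: 4.48
ee_pos: [469.4, -263.8, 103.1]
orientation: [2.487, 1.906, 0.005]
ft_force: [-0.2, -0.4, -1.2]
width: 57.9
```

>>> {"api": "move_arm", "payload": {"deltas": [[0,0,0,0,0,0],[0,0,0,0,0,0],[0,0,-4,0,0,0],[0,0,-10,0,0,0],[0,0,-10,0,0,0]]}}

```text
t: 4.9
ee_pos: [467.9, -262.9, 127.2]
orientation: [2.49, 1.909, 0.003]
ft_force: [-0.6, 0.1, 0.5]
width: 49.1
```

```bash
python3 plan.py 36 467 -261.5 180 -15 600 0 180 -15  630.3 190.5 180 10
```

```text
tot [  1.   -1.  -52.8] [ 0.004  0.001 -0.001]
tot [2.871e+02 6.040e+01 2.000e-01] [ 0.004  0.001 -0.001]
tot [ 1.919e+02 -1.980e+01 -1.000e-01] [ 0.004  0.002 -0.437]
now [ 467.9 -262.9  127.2] yaw -15.06 tilt [ 0.0041 -0.0021] w 49.1 F [-0.6  0.1  0.5] t 4.9 17 end [629.8 190.5 179.9]
[[1,-1,-26,0,0,-0],[0,-0,-27,0,0,-0],[32,7,0,0,0,-0],[32,7,0,0,0,-0],[32,7,0,0,0,-0]]
[[32,7,0,0,0,-0],[32,6,0,0,0,-0],[32,7,0,0,0,-0],[32,6,0,0,0,-0],[32,7,0,0,0,-0]]
[[31,6,0,0,0,-0],[32,-3,-0,0,0,-0.07],[32,-1,-0,0,0,-0.07],[32,1,-0,0,0,-0.07],[32,3,-0,0,0,-0.08]]
[[32,6,-0,0,0,-0.07],[31,8,-0,0,0,-0.08]]
```

```bash
python3 plan.py 36 467 -261.5 180 -15 630.3 190.5 180 -15
```

```text
tot [  1.   -1.  -52.8] [ 0.004  0.001 -0.001]
tot [ 4.789e+02  4.020e+01 -1.000e-01] [ 0.004  0.001 -0.001]
now [ 467.9 -262.9  127.2] yaw -15.06 tilt [ 0.0041 -0.0021] w 49.1 F [-0.6  0.1  0.5] t 4.9 16 end [630.1 190.6 179.9]
[[1,-1,-26,0,0,-0],[0,-0,-27,0,0,-0],[34,3,-0,0,0,-0],[34,3,-0,0,0,-0],[34,3,-0,0,0,-0]]
[[34,3,-0,0,0,-0],[34,3,-0,0,0,-0],[34,3,-0,0,0,-0],[34,3,-0,0,0,-0],[34,3,-0,0,0,-0]]
[[34,3,-0,0,0,-0],[35,3,-0,0,0,-0],[34,3,-0,0,0,-0],[35,2,-0,0,0,-0],[34,3,-0,0,0,-0]]
[[35,2,-0,0,0,-0]]
```

>>> {"api": "move_arm", "payload": {"deltas": [[1,-1,-25,0.004,0,0],[1,0,-25,0,0,0],[15,1,-5,0,0,0],[25,2,0,0,0,0],[32,3,0,0,0,0]]}}

```text
t: 5.32
ee_pos: [493.2, -195.9, 192.0]
orientation: [2.493, 1.898, 0.003]
ft_force: [0.8, 0.1, -0.6]
width: 49.3
```

>>> {"api": "move_arm", "payload": {"deltas": [[34,3,0,0,0,0],[34,3,0,0,0,0],[34,3,0,0,0,0],[34,3,0,0,0,0],[34,3,0,0,0,0]]}}

```text
t: 5.73
ee_pos: [556.2, -30.6, 199.3]
orientation: [2.492, 1.888, 0.012]
ft_force: [1.4, -0.8, -1.1]
width: 49.2
```

```bash
python3 plan.py 30 630.3 190.5 180 -15
```

```text
tot [233.   11.2  18.8] [ 0.017  0.003 -0.012]
now [556.2 -30.6 199.3] yaw -15.7 tilt [ 0.0153 -0.0075] w 49.2 F [ 1.4 -0.8 -1.1] t 5.73 8 end [630.8 190.4 179.8]
[[29,1,2,0,0,-0],[29,1,2,0,0,-0],[29,2,2,0,0,-0],[29,1,3,0,0,-0],[29,2,2,0,0,-0]]
[[29,1,3,0.01,0,-0],[29,2,2,0,0,-0.01],[30,2,3,0.01,0,-0]]
```

>>> {"api": "move_arm", "payload": {"deltas": [[32,1,2,0.004,0,0],[32,1,2,0.004,0,0],[32,1,2,0.004,0,0],[32,1,2,0.004,0,0],[30,1,2,0.003,0,-0.01]]}}

```text
t: 6.15
ee_pos: [606.8, 129.4, 196.1]
orientation: [2.491, 1.909, 0.003]
ft_force: [0.5, -0.6, -1.0]
width: 49.5
```

>>> {"api": "move_arm", "payload": {"deltas": [[25,2,2,0,0,0],[15,1,1,0,0,0],[7,1,1,0,0,0],[0,0,0,0,0,0],[0,0,0,0,0,0]]}}

```text
t: 6.57
ee_pos: [624.7, 181.4, 195.8]
orientation: [2.483, 1.916, 0.009]
ft_force: [0.3, 0.1, -0.8]
width: 49.5
```

```bash
python3 plan.py 20 630.3 190.5 100 -15
```

```text
tot [10.   2.5 95.8] [ 0.007 -0.002  0.005]
now [624.7 181.4 195.8] yaw -14.69 tilt [ 0.0074 -0.0003] w 49.5 F [ 0.3  0.1 -0.8] t 6.57 5 end [629.8 190.6  99.8]
[[2,0,19,0,-0,0],[2,1,19,0,-0,0],[2,0,19,0,-0,0],[2,1,19,0,-0,0],[2,0,20,0.01,-0,0.01]]
```

>>> {"api": "move_arm", "payload": {"deltas": [[3,1,19,0.004,0,0],[3,1,19,0.003,0,0],[2,0,19,0,0,0],[1,0,19,0,0,0],[0,0,19,0,0,0]]}}

```text
t: 6.98
ee_pos: [632.4, 183.1, 105.3]
orientation: [2.49, 1.909, 0.015]
ft_force: [-1.0, 0.5, -1.0]
width: 49.0
```

>>> {"api": "move_arm", "payload": {"deltas": [[0,0,15,0,0,0],[0,0,10,0,0,0],[0,0,4,0,0,0],[0,0,0,0,0,0],[0,0,0,0,0,0]]}}

```text
t: 7.4
ee_pos: [629.4, 175.4, 72.1]
orientation: [2.498, 1.902, 0.003]
ft_force: [-0.0, 0.1, 0.3]
width: 49.3
```

```bash
python3 plan.py 20 630.3 190.5 20 -15
```

```text
tot [14.8 -3.3 52.1] [ 0.003 -0.    -0.008]
now [629.4 175.4  72.1] yaw -15.45 tilt [ 0.0027 -0.0004] w 49.3 F [-0.   0.1  0.3] t 7.4 3 end [630.7 190.6  20.1]
[[5,-1,17,0,-0,-0],[5,-1,18,0,-0,-0],[5,-1,17,0,-0,-0.01]]
```

>>> {"api": "move_arm", "payload": {"deltas": [[7,-1,6,0,0,0],[5,-1,6,0,0,0],[2,-1,6,0,0,0],[0,0,3,0,0,0],[0,0,0,0,0,0]]}}

```text
t: 7.82
ee_pos: [632.8, 191.8, 52.8]
orientation: [2.497, 1.9, 0.012]
ft_force: [-0.2, -0.0, -0.6]
width: 49.0
```

```bash
python3 plan.py 6 630.3 190.5 20 -15
```

```text
tot [-2.  -2.3 32.8] [ 0.008 -0.003 -0.008]
now [632.8 191.8  52.8] yaw -15.46 tilt [0.0085 0.0012] w 49.0 F [-0.2 -0.  -0.6] t 7.82 6 end [630.3 190.5  20. ]
[[-0.3,-0.4,5.5,0,-0,-0],[-0.3,-0.4,5.5,0,-0,-0],[-0.4,-0.4,5.4,0,-0,-0],[-0.3,-0.4,5.5,0,-0,-0],[-0.4,-0.4,5.4,0,-0,-0]]
[[-0.3,-0.3,5.5,0.01,-0,-0.01]]
```

>>> {"api": "move_arm", "payload": {"deltas": [[-1,-1,6,0.004,0,-0.004],[-1,-1,6,0.003,0,-0.004],[0,0,6,0,0,0],[0,0,4,0,0,0],[0,0,0,0,0,0]]}}

```text
t: 8.23
ee_pos: [630.0, 190.7, 28.3]
orientation: [-2.489, -1.914, -0.004]
ft_force: [0.3, -1.4, 0.9]
width: 49.0
```

```bash
python3 plan.py 6 630.3 190.5 20 -15;  python3 - <<'E'
from h import *
d=eyes.get_image("scene"); e=eyes.get_image("top")
a=d["frame"][130:270,290:450,::-1]; b=e["frame"][150:250,240:360,::-1]
cv2.imwrite("pics/c3.png",np.hstack([cv2.resize(a,(400,350)),cv2.resize(b,(400,350))]))
E
```

```text
tot [-0.1  0.4  8.3] [-0.    -0.003  0.002]
now [630.  190.7  28.3] yaw -14.89 tilt [0.0008 0.0032] w 49.0 F [ 0.3 -1.4  0.9] t 8.23 2 end [630.3 190.5  20. ]
[[-0,0.2,4.2,-0,-0,0],[-0.1,0.2,4.1,-0,-0,0]]
```

View pics/c3.png

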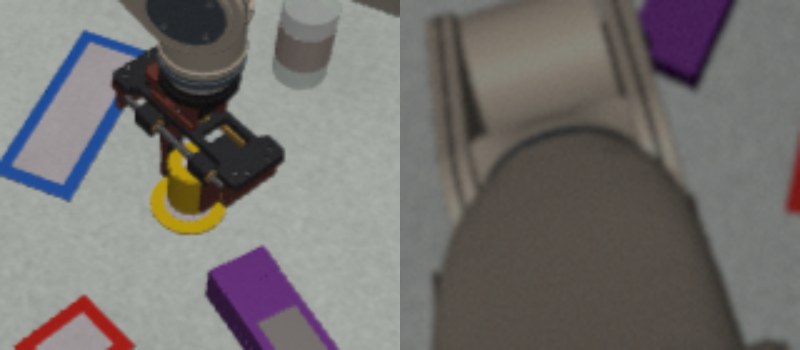

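The pot at crop (185,195) hangs about 8 mm above the yellow mat, which is centred at (188,203). I'll lower it gently.

>>> {"api": "move_arm", "payload": {"deltas": [[0,0,3,0,0,0],[0,0,2,0,0,0],[0,0,1,0,0,0],[0,0,0,0,0,0]]}}

```text
t: 8.67
ee_pos: [631.1, 190.8, 23.3]
orientation: [-2.49, -1.914, -0.007]
ft_force: [0.3, -0.6, -1.0]
width: 49.1
```

>>> {"api": "move_arm", "payload": {"deltas": [[0,0,1,0,0,0],[0,0,0,0,0,0],[0,0,0,0,0,0]]}}

```text
t: 8.92
ee_pos: [631.3, 190.9, 22.5]
orientation: [-2.49, -1.914, -0.008]
ft_force: [0.1, -0.4, -0.2]
width: 49.0
```

>>> {"api": "move_arm", "payload": {"deltas": [[0,0,1.5,0,0,0],[0,0,0.5,0,0,0],[0,0,0,0,0,0]]}}

```text
t: 9.17
ee_pos: [631.6, 191.1, 21.7]
orientation: [-2.49, -1.914, -0.009]
ft_force: [-0.6, 1.1, -0.4]
width: 49.4
```

>>> {"api": "move_arm", "payload": {"deltas": [[0,0,1,0,0,0],[0,0,0,0,0,0],[0,0,0,0,0,0]]}}

```text
t: 9.42
ee_pos: [632.1, 191.4, 21.8]
orientation: [-2.49, -1.914, -0.011]
ft_force: [0.1, -0.3, -0.6]
width: 49.4
```

>>> {"api": "move_arm", "payload": {"deltas": [[0,0,3,0,0,0],[0,0,1,0,0,0],[0,0,1,0,0,0]]}}

```text
t: 9.67
ee_pos: [632.6, 192.0, 20.9]
orientation: [-2.49, -1.914, -0.012]
ft_force: [-3.5, -1.7, 9.6]
width: 49.5
```

```bash
python3 plan.py 6 630.3 190.5 20 -15
```

```text
tot [-2.  -1.9  0.9] [ 0.004 -0.007  0.002]
now [632.6 192.   20.9] yaw -14.91 tilt [0.0056 0.0054] w 49.5 F [-3.5 -1.7  9.6] t 9.67 1 end [630.3 190.6  20. ]
[[-2,-1.9,0.9,0.004,-0.007,0.002]]
```

There is contact at 9.6 N upward, so the pot is down. I'll release.

>>> {"api": "move_arm", "payload": {"deltas": [[0,0,0,0,0,0],[0,0,0,0,0,0],[0,0,0,0,0,0],[0,0,0,0,0,0]], "hand": -1}}

```text
t: 10.0
ee_pos: [633.0, 192.1, 20.8]
orientation: [-2.491, -1.914, -0.013]
ft_force: [-1.1, -0.9, 0.5]
width: 72.4
```

>>> {"api": "move_arm", "payload": {"deltas": [[0,0,-8,0,0,0],[0,0,-15,0,0,0],[0,0,-20,0,0,0],[0,0,-25,0,0,0],[0,0,-25,0,0,0]]}}

```text
t: 10.42
ee_pos: [628.3, 190.4, 113.3]
orientation: [-2.487, -1.911, 0.004]
ft_force: [0.6, 0.6, 0.9]
width: 87.6
```

```bash
python3 plan.py 36 600 190 160 -15  560 -100 170 -15;  python3 - <<'E'
from h import *
d=eyes.get_image("scene"); e=eyes.get_image("top")
np.savez("scene2.npz",**d);np.savez("top2.npz",**e)
cv2.imwrite("pics/s2.png",d["frame"][...,::-1])
for r in tops(d,"yellow",63): print("pot",r)
for n in (d,e):
  for c in("red","green"):
    for r in tops(n,c,85): print(c,r)
  for r in tops(n,"blue",45): print("blue",r)
E
```

```text
tot [ -7.6 -27.5 -46.6] [-0.005 -0.001  0.001]
tot [-290.1   36.5   -9.7] [ 0.005 -0.001  0.001]
now [628.3 190.4 113.3] yaw -14.92 tilt [-0.005   0.0024] w 87.6 F [0.6 0.6 0.9] t 10.42 11 end [ 560.5 -100.   170.3]
[[-4,-14,-23,-0,-0,0],[-4,-14,-24,-0.01,-0,0],[-32,4,-1,0,-0,0],[-32,4,-1,0,-0,0],[-32,4,-1,0,-0,0]]
[[-32,4,-1,0,-0,0],[-32,4,-1,0,-0,0],[-33,4,-1,0,-0,0],[-32,4,-1,0,-0,0],[-33,4,-1,0,-0,0]]
[[-32,5,-2,0,-0,0]]
pot [640.4 188.5 639.8 188.1  53.2  47.2 125.9  61.6]
red [ 485.1 -221.7  484.8 -221.2   60.    46.5   79.1   83.5]
green [ 467.  -298.4  467.1 -297.9   59.1   50.6   78.2   83.3]
blue [ 453.1 -342.3  452.7 -341.7   66.4   28.6  164.4   43.5]
blue [ 499.7 -176.5  498.3 -176.9   65.8   27.2  162.2   43.6]
red [ 472.7 -219.3  472.8 -219.    59.9   44.8   78.8   84. ]
green [ 452.8 -295.5  452.9 -295.2   60.8   43.8   78.3   84.3]
blue [ 434.1 -342.5  437.8 -340.5   61.1   24.8  163.9   44. ]
blue [ 483.8 -174.7  484.2 -174.8   60.9   31.5  163.    44.5]
```

View pics/s2.png

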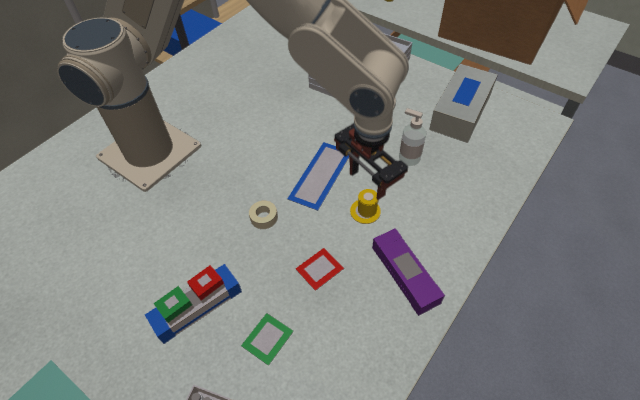

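The pot stands on the yellow mat at (366,205), and the gripper is clear above it. With the cartons unobstructed, the two-view averages are red (479,−220) at 78.9° and green (460,−297) at 78.3°. Red goes first.

```bash
python3 - <<'E'
from h import *
D=[dict(np.load(f"{n}2.npz")) for n in("scene","top")]
def lab(d,c,zt):
    P=pix3(d); m=((mask(d,c)>0)&(P[...,2]>zt-12)&(P[...,2]<zt+12)).astype(np.uint8)
    cs,h=cv2.findContours(m,cv2.RETR_CCOMP,cv2.CHAIN_APPROX_NONE)
    hol=[k for k,q in zip(cs,h[0]) if q[3]>=0]; k=max(hol,key=cv2.contourArea)
    M=cv2.moments(k); return M["m10"]/M["m00"],M["m01"]/M["m00"],cv2.contourArea(k)
for c,z in(("red",85),("green",85),("yellow",63)):
    for d in D:
        try:
            u,v,a=lab(d,c,z); print(c,(round(u,1),round(v,1),a),world(d,np.array([u]),np.array([v]),z)[0])
        except Exception as e: print(c,e)
E
python3 plan.py 34 620 180 140 -13 478 -219 145 -11
```

```text
red (204.0, 279.8, 124.5) [ 480.6 -220.3   85. ]
red (462.0, 253.8, 132.5) [ 476.2 -218.3   85. ]
green (171.1, 301.5, 138.5) [ 460.7 -297.1   85. ]
green (494.4, 261.5, 151.0) [ 456.3 -295.1   85. ]
yellow (367.9, 196.0, 68.5) [634.8 193.6  63. ]
yellow 'NoneType' object is not subscriptable
tot [-13.8  -8.4 -22.7] [ 0.002 -0.006 -0.033]
tot [-420.6  -48.8   -4.5] [ 0.     0.    -0.035]
now [631.7 191.3 117.4] yaw -14.92 tilt [0.0038 0.0048] w 87.8 F [ 0.7 -0.1  1.2] t 10.52 14 end [ 477.7 -218.8  145.5]
[[-14,-8,-23,0.002,-0.006,-0.033],[-32,-4,-0,0,0,-0],[-32,-4,-0,0,0,-0],[-32,-4,-0,0,0,-0],[-32,-4,-0,0,0,-0]]
[[-33,-4,-1,0,0,-0],[-32,-4,-0,0,0,-0],[-33,-4,-1,0,0,-0.01],[-32,-4,-0,0,0,-0],[-32,-4,-1,0,0,-0.01]]
[[-33,-4,-0,0,0,-0],[-32,-4,-1,0,0,-0.01],[-33,-4,-0,0,0,-0],[-32,-5,-1,0,0,-0.01]]
```

>>> {"api": "move_arm", "payload": {"deltas": [[-10,-5,-20,0,-0.005,-0.015],[-25,-4,-5,0,0,-0.015],[-32,-4,0,0,0,0],[-32,-4,0,0,0,0],[-32,-4,0,0,0,0]]}}

```text
t: 10.93
ee_pos: [582.3, 70.9, 147.4]
orientation: [2.449, 1.96, 0.016]
ft_force: [-0.5, -0.5, 0.1]
width: 88.0
```

>>> {"api": "move_arm", "payload": {"deltas": [[-33,-4,0,0,0,-0.005],[-32,-4,0,0,0,-0.005],[-32,-4,0,0,0,-0.005],[-32,-4,0,0,0,-0.005],[-30,-4,0,0,0,-0.01]]}}

```text
t: 11.35
ee_pos: [525.1, -86.6, 148.2]
orientation: [2.415, 1.999, 0.018]
ft_force: [0.4, 0.0, 0.1]
width: 87.7
```

```bash
python3 plan.py 34 478.4 -219.5 140 -11
```

```text
tot [-139.3  -21.2    7.3] [ 0.012 -0.005  0.004]
now [525.1 -86.6 148.2] yaw -10.77 tilt [0.0127 0.0022] w 87.7 F [0.4 0.  0.1] t 11.35 5 end [ 478.6 -219.2  140.4]
[[-28,-4,1,0,-0,0],[-28,-4,2,0,-0,0],[-28,-4,1,0,-0,0],[-28,-5,2,0.01,-0,0],[-27,-4,1,0,-0,0]]
```

>>> {"api": "move_arm", "payload": {"deltas": [[-32,-4,1,0.005,0,0],[-32,-5,1,0.004,0,0],[-28,-5,0,0.003,0,0],[-20,-4,0,0,0,0],[-10,-2,0,0,0,0]]}}

```text
t: 11.77
ee_pos: [477.9, -210.9, 147.0]
orientation: [-2.421, -1.999, -0.005]
ft_force: [-0.2, 0.9, -0.0]
width: 87.8
```

>>> {"api": "move_arm", "payload": {"deltas": [[-3,0,0,0,0,0],[0,0,0,0,0,0]]}}

```text
t: 11.93
ee_pos: [476.5, -215.6, 147.4]
orientation: [-2.425, -1.995, -0.006]
ft_force: [0.5, 1.1, 0.7]
width: 87.4
```

```bash
python3 plan.py 34 478.4 -219.5 100 -11
```

```text
tot [-3.6  2.6 47.4] [ 0.001 -0.004 -0.002]
now [ 476.5 -215.6  147.4] yaw -11.1 tilt [0.0017 0.0036] w 87.4 F [0.5 1.1 0.7] t 11.93 2 end [ 478.8 -220.   100.4]
[[-2,1,24,0,-0,-0],[-2,2,23,0,-0,-0]]
```

>>> {"api": "move_arm", "payload": {"deltas": [[-2,1,15,0,-0.003,0],[-1,1,15,0,0,0],[0,0,10,0,0,0],[0,0,5,0,0,0],[0,0,0,0,0,0]]}}

```text
t: 12.35
ee_pos: [480.9, -215.0, 101.8]
orientation: [2.421, 1.999, 0.005]
ft_force: [-0.2, 0.6, -0.0]
width: 87.8
```

```bash
python3 plan.py 34 478.4 -219.5 56 -11
```

```text
tot [-4.9 -1.8 45.8] [ 0.004 -0.001  0.002]
now [ 480.9 -215.   101.8] yaw -10.9 tilt [0.0039 0.0004] w 87.8 F [-0.2  0.6 -0. ] t 12.35 2 end [ 478.1 -219.6   55.8]
[[-2,-1,23,0,-0,0],[-3,-1,23,0,-0,0]]
```

>>> {"api": "move_arm", "payload": {"deltas": [[-3,-1,14,0.003,0,0],[-2,-1,13,0,0,0],[-1,0,9,0,0,0],[0,0,4,0,0,0],[0,0,0,0,0,0]]}}

```text
t: 12.77
ee_pos: [480.1, -218.3, 61.7]
orientation: [2.417, 2.004, 0.004]
ft_force: [0.2, 0.1, 0.1]
width: 87.9
```

```bash
python3 plan.py 34 478.4 -219.5 56 -11
python3 - <<'E'
from h import *
d=eyes.get_image("scene"); e=eyes.get_image("top")
a=d["frame"][200:350,100:280,::-1]; b=e["frame"][200:300,420:560,::-1]
cv2.imwrite("pics/c4.png",np.hstack([cv2.resize(a,(400,333)),cv2.resize(b,(400,333))]))
E
```

```text
tot [-1.5 -1.5  5.7] [ 0.003 -0.001  0.006]
now [ 480.1 -218.3   61.7] yaw -10.68 tilt [0.0027 0.0005] w 87.9 F [0.2 0.1 0.1] t 12.77 1 end [ 479.  -219.1   55.7]
[[-1,-1,6,0.003,-0.001,0.006]]
```

View pics/c4.png

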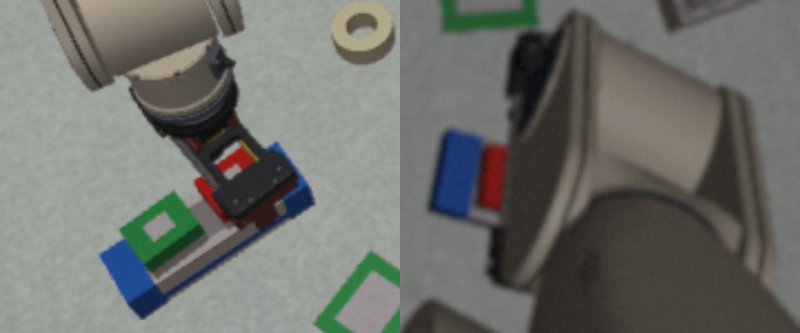

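The red lid is between the fingers at crop (235,175), clear of green. I'll go down 5 mm and close.

>>> {"api": "move_arm", "payload": {"deltas": [[-1,-1,4,0.003,0,0.005],[0,0,2,0,0,0],[0,0,1,0,0,0],[0,0,0,0,0,0]]}}

```text
t: 13.2
ee_pos: [480.6, -219.9, 56.7]
orientation: [2.422, 1.997, 0.004]
ft_force: [0.4, 0.2, 0.3]
width: 87.7
```

>>> {"api": "move_arm", "payload": {"deltas": [[0,0,0,0,0,0],[0,0,0.5,0,0,0],[0,0,0.5,0,0,0],[0,0,0.5,0,0,0],[0,0,0,0,0,0]], "hand": 1}}

```text
t: 13.62
ee_pos: [480.9, -220.2, 55.7]
orientation: [2.421, 1.996, 0.004]
ft_force: [0.2, 1.4, -0.6]
width: 58.1
```

>>> {"api": "move_arm", "payload": {"deltas": [[0,0,0,0,0,0],[0,0,0,0,0,0],[0,0,0,0,0,0]]}}

```text
t: 13.87
ee_pos: [480.7, -220.1, 55.6]
orientation: [2.422, 1.996, 0.004]
ft_force: [0.6, 0.2, 0.2]
width: 45.9
```

```bash
python3 plan.py 34 478.4 -219.5 56 -11
```

```text
tot [ 0.2 -2.4 -0.4] [ 0.004  0.    -0.   ]
now [ 480.7 -220.1   55.6] yaw -11.01 tilt [ 0.0039 -0.001 ] w 45.9 F [0.6 0.2 0.2] t 13.87 1 end [ 478.7 -219.7   55.6]
[[0,-2,-0,0.004,0,-0]]
```

```bash
python3 plan.py 24 480.7 -220 100 -11; python3 plan.py 32 480.7 -220 100 -11 635.2 -15.2 100 -13.4
```

```text
tot [  0.1   0.2 -44.4] [ 0.004  0.    -0.   ]
now [ 480.7 -220.1   55.6] yaw -11.01 tilt [ 0.0039 -0.001 ] w 45.9 F [0.6 0.2 0.2] t 13.87 2 end [ 480.5 -220.1   99.6]
[[0,0,-22,0,0,-0],[0,0,-22,0,0,-0]]
tot [  0.1   0.2 -44.4] [ 0.004  0.    -0.   ]
tot [230.6 112.7   0. ] [0.004 0.    0.042]
now [ 480.7 -220.1   55.6] yaw -11.01 tilt [ 0.0039 -0.001 ] w 45.9 F [0.6 0.2 0.2] t 13.87 11 end [635.6 -14.9 100. ]
[[0,0,-22,0,0,-0],[0,0,-22,0,0,-0],[26,13,0,0,0,0],[26,12,0,0,0,0.01],[26,12,0,0,0,0]]
[[26,12,0,0,0,0.01],[26,12,0,0,0,0],[26,12,0,0,0,0.01],[25,12,0,0,0,0],[26,12,0,0,0,0.01]]
[[26,12,0,0,0,0]]
```

>>> {"api": "move_arm", "payload": {"deltas": [[0,0,-6,0.003,0,0],[0,0,-12,0,0,0],[0,0,-15,0,0,0],[0,0,-15,0,0,0],[0,0,-10,0,0,0]]}}

```text
t: 14.28
ee_pos: [478.8, -219.1, 115.8]
orientation: [-2.421, -1.995, 0.003]
ft_force: [0.0, 0.3, -0.5]
width: 45.8
```

```bash
python3 plan.py 32 635.2 -15.2 105 -13.4
```

```text
tot [230.  114.6  10.6] [-0.005 -0.001  0.042]
now [ 478.8 -219.1  115.8] yaw -11.0 tilt [-0.0045  0.0021] w 45.8 F [ 0.   0.3 -0.5] t 14.28 9 end [635.7 -15.3 104.6]
[[26,13,1,-0,-0,0],[26,13,1,-0,-0,0.01],[26,12,1,-0,-0,0],[25,12,1,-0,-0,0.01],[26,12,1,-0,-0,0]]
[[26,12,1,-0,-0,0.01],[26,12,2,-0,-0,0],[25,12,1,-0,-0,0.01],[26,13,2,-0,-0,0]]
```

>>> {"api": "move_arm", "payload": {"deltas": [[15,7,0,0,0,0.005],[24,12,1,0,0,0.005],[27,13,1,0,0,0.005],[27,13,1,0,0,0.005],[27,13,1,0,0,0.005]]}}

```text
t: 14.7
ee_pos: [562.6, -115.2, 120.1]
orientation: [2.455, 1.954, 0.002]
ft_force: [0.6, -1.2, -0.9]
width: 45.5
```

>>> {"api": "move_arm", "payload": {"deltas": [[27,13,1,0,0,0.005],[27,13,1,0,0,0.005],[25,12,1,0,0,0.005],[18,8,1,0,0,0],[10,5,0,0,0,0]]}}

```text
t: 15.12
ee_pos: [642.8, -14.9, 120.9]
orientation: [2.466, 1.935, 0.008]
ft_force: [0.4, 1.1, -0.5]
width: 46.1
```

```bash
python3 plan.py 20 635.2 -15.2 70 -13.4
```

```text
tot [-2.1 -7.8 50.9] [ 0.008 -0.    -0.006]
now [642.8 -14.9 120.9] yaw -13.76 tilt [ 0.0082 -0.0019] w 46.1 F [ 0.4  1.1 -0.5] t 15.12 3 end [635.  -15.   69.9]
[[-1,-3,17,0,-0,-0],[-1,-2,17,0,-0,-0],[-0,-3,17,0.01,-0,-0.01]]
```

>>> {"api": "move_arm", "payload": {"deltas": [[-3,-5,12,0.005,0,-0.004],[-2,-4,14,0.003,0,0],[0,0,14,0,0,0],[0,0,8,0,0,0],[0,0,0,0,0,0]]}}

```text
t: 15.53
ee_pos: [631.8, -18.0, 71.8]
orientation: [2.463, 1.949, 0.001]
ft_force: [0.1, 0.2, -1.3]
width: 45.5
```

```bash
python3 plan.py 20 635.2 -15.2 25 -13.4
```

```text
tot [ 3.5  2.6 46.8] [0.001 0.    0.002]
now [631.8 -18.   71.8] yaw -13.3 tilt [ 0.0009 -0.0004] w 45.5 F [ 0.1  0.2 -1.3] t 15.53 3 end [635.5 -15.8  24.8]
[[1,1,16,0,0,0],[1,1,15,0,0,0],[1,1,16,0,0,0]]
```

>>> {"api": "move_arm", "payload": {"deltas": [[2,1,12,0,0,0],[1,1,12,0,0,0],[0,0,12,0,0,0],[0,0,5,0,0,0],[0,0,0,0,0,0]]}}

```text
t: 15.95
ee_pos: [633.5, -17.7, 27.0]
orientation: [2.466, 1.946, -0.001]
ft_force: [0.0, -0.3, -0.9]
width: 46.0
```

```bash
python3 plan.py 20 635.2 -15.2 14 -13.4
python3 - <<'E'
from h import *
d=eyes.get_image("scene")
a=d["frame"][200:350,220:400,::-1]
cv2.imwrite("pics/c5.png",cv2.resize(a,(600,500)))
E
```

```text
tot [ 2.9  1.1 13. ] [ 0.     0.001 -0.001]
now [633.5 -17.7  27. ] yaw -13.44 tilt [-0.     -0.0006] w 46.0 F [ 0.  -0.3 -0.9] t 15.95 1 end [635.1 -15.   14. ]
[[3,1,13,0,0.001,-0.001]]
```

View pics/c5.png

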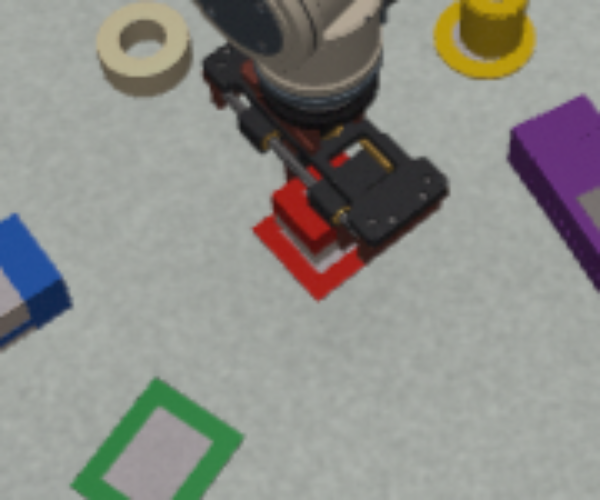

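The red carton hovers over its mat at crop (330,230), square with it and about 13 mm up.

>>> {"api": "move_arm", "payload": {"deltas": [[2,1,4,0,0,0],[1,0,3,0,0,0],[0,0,2,0,0,0],[0,0,1,0,0,0]]}}

```text
t: 16.33
ee_pos: [636.5, -14.7, 17.6]
orientation: [2.464, 1.945, 0.002]
ft_force: [-0.6, -0.5, -0.7]
width: 45.8
```

>>> {"api": "move_arm", "payload": {"deltas": [[0,0,2,0,0,0],[0,0,1,0,0,0],[0,0,1,0,0,0]]}}

```text
t: 16.58
ee_pos: [637.1, -14.5, 13.9]
orientation: [2.463, 1.945, 0.004]
ft_force: [0.0, -0.0, -0.5]
width: 45.8
```

>>> {"api": "move_arm", "payload": {"deltas": [[0,-1,2,0,0,0],[0,0,1,0,0,0],[0,0,1,0,0,0]]}}

```text
t: 16.83
ee_pos: [637.5, -14.5, 13.7]
orientation: [2.462, 1.944, 0.006]
ft_force: [-2.7, -0.2, 7.6]
width: 45.9
```

Contact at 7.6 N, at the expected height. I'll release and rise.

>>> {"api": "move_arm", "payload": {"deltas": [[0,0,0,0,0,0],[0,0,0,0,0,0],[0,0,0,0,0,0],[0,0,0,0,0,0],[0,0,0,0,0,0]], "hand": -1}}

```text
t: 17.25
ee_pos: [638.3, -14.6, 14.5]
orientation: [2.461, 1.943, 0.009]
ft_force: [-0.1, -0.5, -0.9]
width: 75.7
```

>>> {"api": "move_arm", "payload": {"deltas": [[0,0,-8,0,0,0],[0,0,-15,0,0,0],[0,0,-25,0,0,0],[0,0,-30,0,0,0],[0,0,-30,0,0,0]]}}

```text
t: 17.67
ee_pos: [632.6, -14.3, 122.0]
orientation: [-2.463, -1.945, 0.008]
ft_force: [-0.2, 0.1, -0.2]
width: 87.7
```

```bash
python3 plan.py 32 458.5 -296 140 -11.7
python3 - <<'E'
from h import *
d=eyes.get_image("scene")
cv2.imwrite("pics/s6.png",d["frame"][...,::-1])
for c,z in(("red",43),("green",85)):
  for r in tops(d,c,z): print(c,r)
E
```

```text
tot [-314.4 -104.1  -16.8] [-0.005  0.002 -0.03 ]
now [632.6 -14.3 122. ] yaw -13.4 tilt [-0.0056 -0.0007] w 87.7 F [-0.2  0.1 -0.2] t 17.67 11 end [ 458.3 -296.1  140.2]
[[-29,-9,-2,-0,0,-0],[-29,-10,-1,-0,0,-0],[-28,-9,-2,-0,0,-0],[-29,-10,-1,-0,0,-0],[-28,-9,-2,-0,0,-0]]
[[-29,-10,-1,-0,0,-0],[-28,-9,-2,-0,0,-0.01],[-29,-10,-1,-0,0,-0],[-28,-10,-2,-0,0,-0.01],[-28,-10,-1,-0,0,-0]]
[[-29,-10,-2,-0.01,0,-0.01]]
red [643.7 -22.2 644.1 -18.2  60.2  49.5  78.5  41.5]
green [ 467.  -298.5  467.1 -298.    59.2   50.2   78.7   83.3]
```

View pics/s6.png

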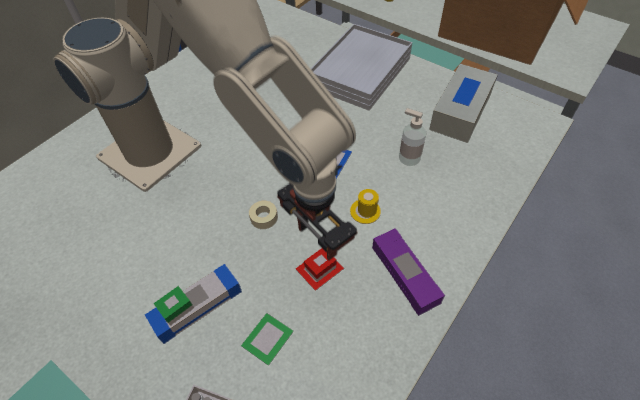

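The red carton lies square on its mat at (320,267), and green hasn't moved (171,302). Now the green one.

>>> {"api": "move_arm", "payload": {"deltas": [[-15,-5,-6,0,0,0],[-27,-9,-6,0,0,0],[-31,-10,-3,0,0,-0.005],[-31,-10,0,0,0,-0.005],[-31,-10,0,0,0,-0.005]]}}

```text
t: 18.13
ee_pos: [568.5, -135.0, 156.0]
orientation: [2.429, 1.966, 0.026]
ft_force: [0.1, -0.1, 0.9]
width: 87.4
```

>>> {"api": "move_arm", "payload": {"deltas": [[-31,-10,0,0,0,-0.005],[-31,-10,0,0,0,-0.005],[-31,-10,0,0,0,-0.005],[-28,-9,0,0,0,0],[-20,-6,0,0,0,0]]}}

```text
t: 18.55
ee_pos: [492.6, -271.4, 161.9]
orientation: [2.406, 1.981, 0.031]
ft_force: [0.7, -0.3, -0.4]
width: 87.5
```

```bash
python3 plan.py 32 458.5 -296 135 -11.7
```

```text
tot [-30.7 -29.6  26. ] [0.032 0.    0.011]
now [ 492.6 -271.4  161.9] yaw -11.06 tilt [ 0.0315 -0.0065] w 87.5 F [ 0.7 -0.3 -0.4] t 18.55 2 end [ 458.7 -296.2  135.3]
[[-15,-15,13,0.02,0,0.01],[-16,-14,13,0.01,0,0]]
```

>>> {"api": "move_arm", "payload": {"deltas": [[-13,-11,5,0.015,0,-0.005],[-11,-11,5,0.012,0,-0.005],[-3,-6,5,0.005,0,0],[0,0,0,0,0,0],[0,0,0,0,0,0]]}}

```text
t: 18.97
ee_pos: [457.8, -298.7, 151.5]
orientation: [2.416, 1.996, 0.002]
ft_force: [-0.2, -0.7, 0.3]
width: 87.9
```

```bash
python3 plan.py 32 458.5 -296 100 -11.7
```

```text
tot [ 3.  -0.2 51.5] [0.006 0.004 0.014]
now [ 457.8 -298.7  151.5] yaw -10.87 tilt [ 0.0055 -0.005 ] w 87.9 F [-0.2 -0.7  0.3] t 18.97 2 end [ 458.7 -296.1   99.5]
[[2,-0,26,0,0,0.01],[1,-0,26,0.01,0,0]]
```

>>> {"api": "move_arm", "payload": {"deltas": [[2,0,15,0.005,0.003,0.01],[1,0,16,0,0,0.005],[0,0,12,0,0,0],[0,0,6,0,0,0],[0,0,0,0,0,0]]}}

```text
t: 19.38
ee_pos: [462.5, -293.0, 100.2]
orientation: [2.432, 1.981, 0.004]
ft_force: [-0.3, -0.5, 0.6]
width: 88.2
```

```bash
python3 plan.py 32 458.5 -296 56 -11.7
```

```text
tot [-3.7 -3.6 44.2] [0.006 0.001 0.   ]
now [ 462.5 -293.   100.2] yaw -11.68 tilt [ 0.0052 -0.0023] w 88.2 F [-0.3 -0.5  0.6] t 19.38 2 end [ 458.  -296.2   56.2]
[[-2,-2,22,0,0,0],[-2,-2,22,0.01,0,0]]
```

>>> {"api": "move_arm", "payload": {"deltas": [[-2,-2,14,0.004,0,0],[-2,-2,13,0,0,0],[0,0,10,0,0,0],[0,0,5,0,0,0],[0,0,0,0,0,0]]}}

```text
t: 19.8
ee_pos: [460.6, -294.3, 56.4]
orientation: [2.431, 1.985, 0.001]
ft_force: [-0.3, -0.2, -0.3]
width: 87.7
```

```bash
python3 plan.py 32 458.5 -296 55.5 -11.7
python3 - <<'E'
from h import *
d=eyes.get_image("scene")
a=d["frame"][200:350,100:280,::-1]
cv2.imwrite("pics/c7.png",cv2.resize(a,(600,500)))
E
```

```text
tot [-2.1 -1.7  0.9] [0.003 0.001 0.003]
now [ 460.6 -294.3   56.4] yaw -11.53 tilt [ 0.0023 -0.0015] w 87.7 F [-0.3 -0.2 -0.3] t 19.8 1 end [ 458.2 -295.9   55.4]
[[-2,-2,1,0.003,0.001,0.003]]
```

View pics/c7.png

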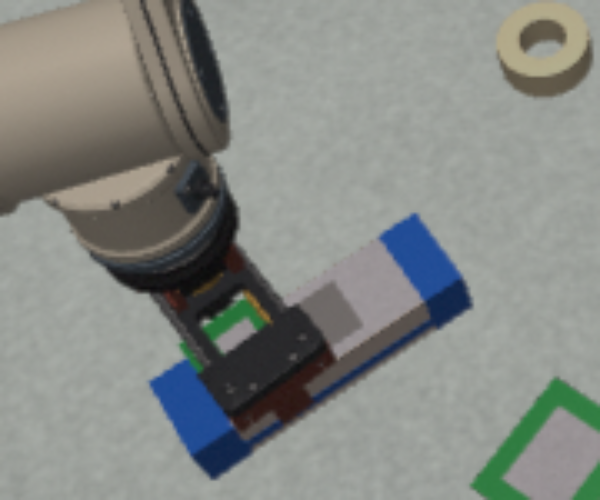

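The green lid shows between the fingers at crop (235,325). I'll close.

>>> {"api": "move_arm", "payload": {"deltas": [[-2,-1,1,0,0,0],[0,0,0.5,0,0,0],[0,0,0.5,0,0,0],[0,0,0.5,0,0,0],[0,0,0.5,0,0,0]], "hand": 1}}

```text
t: 20.27
ee_pos: [461.0, -297.2, 55.9]
orientation: [2.428, 1.983, 0.003]
ft_force: [-0.4, 0.0, 0.6]
width: 58.2
```

>>> {"api": "move_arm", "payload": {"deltas": [[0,0,0.5,0,0,0],[0,0,0,0,0,0],[0,0,0,0,0,0]]}}

```text
t: 20.52
ee_pos: [461.0, -297.3, 55.8]
orientation: [2.428, 1.982, 0.004]
ft_force: [0.5, -1.1, -0.6]
width: 45.6
```

>>> {"api": "move_arm", "payload": {"deltas": [[0,0,-6,0,0,0],[0,0,-12,0,0,0],[0,0,-15,0,0,0],[0,0,-15,0,0,0],[0,0,-10,0,0,0]]}}

```text
t: 20.93
ee_pos: [458.9, -295.9, 116.0]
orientation: [2.432, 1.986, 0.001]
ft_force: [0.2, -0.4, -0.6]
width: 45.9
```

```bash
python3 plan.py 30 645.6 -219.2 110 2.4
```

```text
tot [112.5 167.5   6.3] [ 0.002  0.001 -0.243]
now [ 458.9 -295.9  116. ] yaw -11.54 tilt [ 0.0018 -0.0011] w 45.9 F [ 0.2 -0.4 -0.6] t 20.93 7 end [ 645.8 -219.6  110.3]
[[16,24,1,0,0,-0.03],[15,24,1,0,0,-0.04],[14,25,1,0,0,-0.03],[14,26,1,0,0,-0.04],[13,26,1,0,0,-0.03]]
[[12,26,1,0,0,-0.04],[10,27,0,0,0,-0.03]]
```

>>> {"api": "move_arm", "payload": {"deltas": [[10,14,0,0,0,-0.02],[15,24,0,0,0,-0.04],[14,25,1,0,0,-0.04],[14,26,1,0,0,-0.04],[13,26,1,0,0,-0.04]]}}

```text
t: 21.35
ee_pos: [583.0, -247.0, 121.9]
orientation: [2.24, 2.192, 0.002]
ft_force: [-0.5, 0.1, -1.1]
width: 46.3
```

>>> {"api": "move_arm", "payload": {"deltas": [[12,24,1,0,0,-0.03],[9,18,0,0,0,-0.02],[4,8,0,0,0,0],[0,0,0,0,0,0]]}}

```text
t: 21.68
ee_pos: [640.8, -218.4, 124.8]
orientation: [2.172, 2.252, 0.006]
ft_force: [-0.9, -0.0, -0.2]
width: 45.9
```

```bash
python3 plan.py 20 645.6 -219.2 70 2.4
```

```text
tot [-0.7  4.1 54.8] [ 0.012  0.007 -0.006]
now [ 640.8 -218.4  124.8] yaw 2.07 tilt [ 0.0121 -0.0062] w 45.9 F [-0.9 -0.  -0.2] t 21.68 3 end [ 645.3 -219.6   69.8]
[[-0,1,18,0,0,-0],[-0,2,18,0.01,0,-0],[-1,1,19,0,0.01,-0.01]]
```

>>> {"api": "move_arm", "payload": {"deltas": [[0,1,14,0.006,0.004,-0.003],[0,1,16,0.004,0.003,-0.003],[0,0,14,0,0,0],[0,0,7,0,0,0],[0,0,0,0,0,0]]}}

```text
t: 22.1
ee_pos: [638.6, -220.1, 68.5]
orientation: [-2.175, -2.262, 0.001]
ft_force: [-0.4, 0.2, -0.6]
width: 46.0
```

```bash
python3 plan.py 20 645.6 -219.2 25 2.4
```

```text
tot [ 0.6  7.1 43.5] [-0.003 -0.002 -0.003]
now [ 638.6 -220.1   68.5] yaw 2.24 tilt [-0.0028  0.0017] w 46.0 F [-0.4  0.2 -0.6] t 22.1 3 end [ 645.4 -218.8   25.5]
[[0,2,14,-0,-0,-0],[0,3,15,-0,-0,-0],[1,2,14,-0,-0,-0]]
```

>>> {"api": "move_arm", "payload": {"deltas": [[0,3,12,-0.002,-0.001,-0.003],[0,3,12,0,0,0],[0,1,10,0,0,0],[0,0,5,0,0,0],[0,0,0,0,0,0]]}}

```text
t: 22.52
ee_pos: [643.8, -220.8, 23.3]
orientation: [-2.174, -2.262, 0.002]
ft_force: [-0.8, 0.5, -0.4]
width: 45.5
```

```bash
python3 plan.py 20 645.6 -219.2 14 2.4
python3 - <<'E'
from h import *
d=eyes.get_image("scene")
a=d["frame"][240:390,180:360,::-1]
cv2.imwrite("pics/c8.png",cv2.resize(a,(600,500)))
E
```

```text
tot [1.5 1.9 9.3] [-0.004 -0.002 -0.002]
now [ 643.8 -220.8   23.3] yaw 2.29 tilt [-0.004   0.0018] w 45.5 F [-0.8  0.5 -0.4] t 22.52 1 end [ 645.7 -219.7   14.3]
[[1,2,9,-0.004,-0.002,-0.002]]
```

View pics/c8.png

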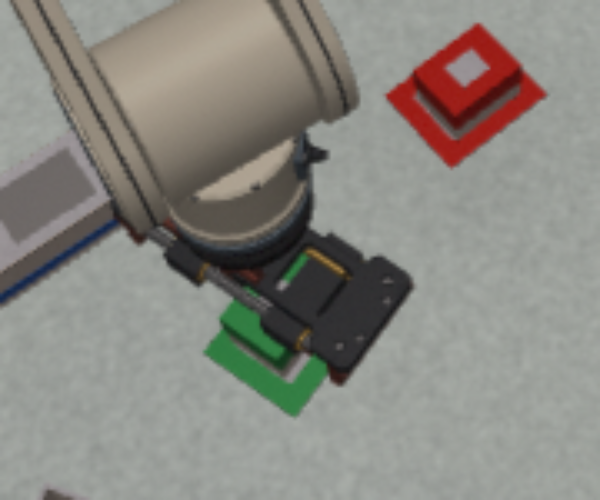

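The green carton is square over its mat at crop (280,350), about 9 mm up. The red one sits square on its own mat. I'll lower green.

>>> {"api": "move_arm", "payload": {"deltas": [[1,2,4,-0.003,-0.001,0],[0,0,2,0,0,0],[0,0,1.5,0,0,0],[0,0,1,0,0,0]]}}

```text
t: 22.9
ee_pos: [647.3, -219.8, 16.0]
orientation: [2.175, 2.264, 0.002]
ft_force: [-0.6, 0.5, -0.5]
width: 46.1
```

>>> {"api": "move_arm", "payload": {"deltas": [[0,0,2,0,0,0],[0,0,1,0,0,0],[0,0,1,0,0,0]]}}

```text
t: 23.15
ee_pos: [647.7, -219.8, 13.8]
orientation: [2.174, 2.264, 0.003]
ft_force: [-5.9, 1.8, 12.2]
width: 45.5
```

Contact at 12 N. I'll release and rise.

>>> {"api": "move_arm", "payload": {"deltas": [[0,0,0,0,0,0],[0,0,0,0,0,0],[0,0,0,0,0,0],[0,0,0,0,0,0],[0,0,0,0,0,0]], "hand": -1}}

```text
t: 23.57
ee_pos: [648.7, -220.2, 15.1]
orientation: [2.173, 2.262, 0.004]
ft_force: [-0.7, -0.1, -0.5]
width: 75.7
```

>>> {"api": "move_arm", "payload": {"deltas": [[0,0,-8,0,0,0],[0,0,-15,0,0,0],[0,0,-25,0,0,0],[0,0,-30,0,0,0],[0,0,-30,0,0,0]]}}

```text
t: 23.98
ee_pos: [643.5, -218.5, 122.3]
orientation: [-2.171, -2.26, 0.005]
ft_force: [0.7, 0.1, 0.4]
width: 87.8
```

```bash
python3 plan.py 30 640 -150 140 -10
python3 - <<'E'
from h import *
D={}
for n in("scene","top"):
    d=eyes.get_image(n); D[n]=d; np.savez(n+"3.npz",**d)
    cv2.imwrite(f"pics/{n}9.png",d["frame"][...,::-1])
    for c,z in(("red",43),("green",43),("blue",45)):
      for r in tops(d,c,z): print(n,c,r)
E
```

```text
tot [ 68.6  -0.9 -17.5] [-0.008 -0.003  0.215]
now [ 643.5 -218.5  122.3] yaw 2.32 tilt [-0.0075  0.0032] w 87.8 F [0.7 0.1 0.4] t 23.98 3 end [ 639.6 -150.2  139.5]
[[23,-0,-6,-0,-0,0.07],[23,-2,-6,-0,-0,0.07],[22,-4,-5,-0.01,-0,0.08]]
scene red [643.7 -18.  643.8 -18.1  61.6  47.4  76.3  41.7]
scene green [ 655.5 -236.2  655.1 -232.4   49.6   40.4    1.9   41.5]
scene blue [ 453.  -342.   452.4 -341.8   65.7   28.3  164.4   43.5]
top red [632.3 -14.3 632.4 -14.2  60.2  46.8  76.9  41.8]
top green [ 642.6 -204.2  642.9 -209.4   45.4   42.3  178.8   42.3]
top blue [ 484.1 -174.2  484.1 -174.    60.9   30.   164.8   44.3]
```

View pics/scene9.png

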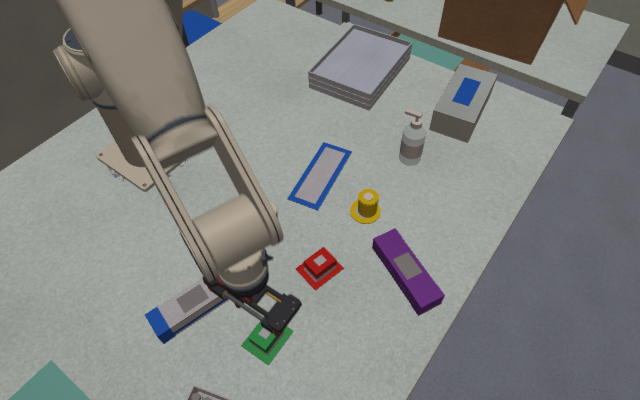

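View pics/top9.png

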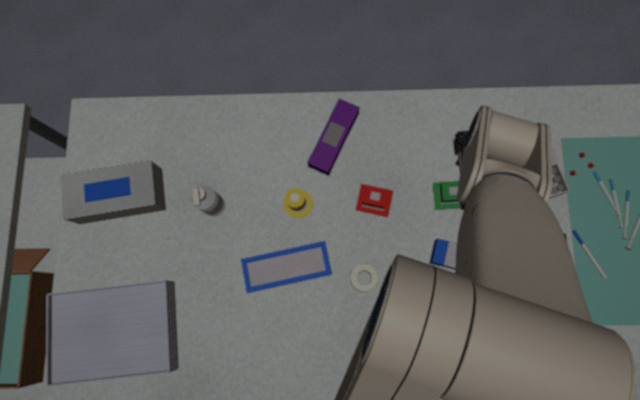

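Green (266,338) and red (320,267) lie on their mats. The arm hides part of the blue carton, so I'll swing aside to measure it.

>>> {"api": "move_arm", "payload": {"deltas": [[15,0,-15,-0.004,0,0.05],[25,-1,-15,-0.004,0,0.06],[32,-3,-10,0,0,0.06],[34,-4,-5,0,0,0.06],[30,-4,0,0,0,0.03]]}}

```text
t: 24.5
ee_pos: [648.0, -85.6, 179.3]
orientation: [2.461, 1.931, 0.019]
ft_force: [0.1, 0.2, -0.2]
width: 87.7
```

>>> {"api": "move_arm", "payload": {"deltas": [[20,-4,0,0,0,0],[10,0,0,0,0,0],[0,0,0,0,0,0]]}}

```text
t: 24.75
ee_pos: [651.3, -48.7, 181.7]
orientation: [2.457, 1.934, 0.022]
ft_force: [0.2, 0.0, 0.8]
width: 87.8
```

```bash
python3 plan.py 30 468 -258 130 -15.7
python3 - <<'E'
from h import *
for n in("scene","top"):
    d=eyes.get_image(n); np.savez(n+"4.npz",**d)
    cv2.imwrite(f"pics/{n}10.png",d["frame"][...,::-1])
    P=pix3(d); m=((P[...,2]>38)&(P[...,2]<54)&(abs(P[...,0]-468)<80)&(abs(P[...,1]+258)<130)).astype(np.uint8)
    m=cv2.morphologyEx(m,cv2.MORPH_OPEN,np.ones((3,3),np.uint8))
    N,l,s,ce=cv2.connectedComponentsWithStats(m); i=1+np.argmax(s[1:,4]); v,u=np.nonzero(l==i)
    w=world(d,u,v,45.); print(n,"blue",w.mean(0),rect(w),np.median(P[l==i][:,2]))
    for c,z in(("red",43),("green",43),("blue",45),("yellow",63)):
      for r in tops(d,c,z): print(n,c,r)
    for c,r in mats(d).items(): print(n,"mat",c,r)
E
```

```text
tot [-246.6 -130.    48.6] [ 0.02  -0.003  0.037]
now [651.3 -48.7 181.7] yaw -13.58 tilt [ 0.0199 -0.0023] w 87.8 F [0.2 0.  0.8] t 24.75 10 end [ 468.  -257.9  129.8]
[[-25,-13,5,0,-0,0],[-25,-13,5,0,-0,0],[-25,-13,5,0,-0,0],[-25,-13,5,0,-0,0.01],[-25,-13,5,0,-0,0]]
[[-24,-13,5,0,-0,0.01],[-25,-12,5,0,-0,0],[-25,-13,5,0.01,-0,0.01],[-25,-12,4,0,-0,0],[-24,-12,5,0.01,-0,0.01]]
scene blue [ 470.7 -262.4   45. ] [ 471.5 -259.   200.4   66.8   74.6] 43.55205892521195
scene red [644.7 -25.3 644.7 -18.3  61.8  49.   75.8  41.4]
scene green [ 654.4 -222.   655.  -221.4   62.3   50.    91.9   41.5]
scene blue [ 452.6 -341.9  452.4 -341.8   65.7   28.3  164.4   43.5]
scene blue [ 498.3 -177.9  498.4 -177.6   66.4   28.1  164.5   43.7]
scene yellow [640.8 189.1 640.4 189.6  52.6  50.9 146.1  61.6]
scene mat blue [481.3 283.8 488.4 278.5 156.8  58.3 125.1]
top blue [ 450.  -315.9   45. ] [ 449.3 -310.4   85.4   62.9   75.3] 44.289990799082034
top red [635.5   4.  635.8   3.3  47.7  27.1 174.2  42.1]
top blue [ 437.9 -340.4  437.8 -340.4   61.    24.9  164.1   44.3]
top yellow [627.2 193.  626.7 192.6  49.2  47.5  88.8  61.5]
top mat blue [458.  224.2 458.4 224.2 224.1  87.1 101.4]
```

View pics/top10.png

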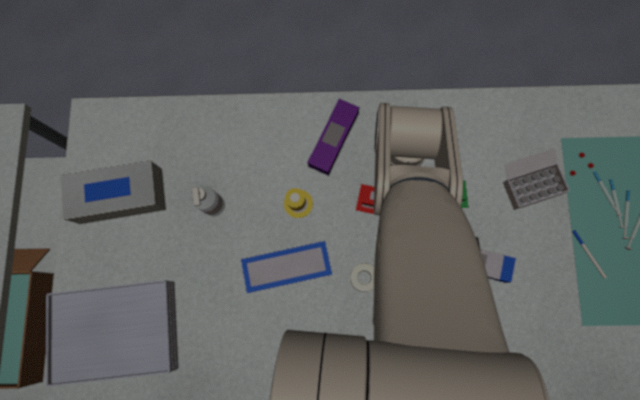

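The blue carton is fully seen in the scene view, with its centre about (468,−258.5) from the two-view mean and its long axis at 74.5°, so the jaw yaw is −15.5°.

>>> {"api": "move_arm", "payload": {"deltas": [[-15,-8,3,0.005,0,0.005],[-25,-13,4,0.005,0,0.005],[-28,-15,4,0.005,0,0.005],[-28,-15,4,0.003,0,0.005],[-28,-15,4,0.003,0,0.005]]}}

```text
t: 25.27
ee_pos: [554.1, -162.4, 159.9]
orientation: [-2.492, -1.91, -0.001]
ft_force: [-0.7, 0.9, 0.0]
width: 87.8
```

>>> {"api": "move_arm", "payload": {"deltas": [[-28,-15,4,0.003,0,0.005],[-28,-15,4,0.003,0,0.003],[-25,-13,4,0.003,0,0],[-18,-9,3,0,0,0],[-8,-4,0,0,0,0]]}}

```text
t: 25.68
ee_pos: [455.9, -264.3, 141.8]
orientation: [-2.502, -1.876, 0.016]
ft_force: [-0.6, 0.4, 0.3]
width: 87.8
```

```bash
python3 plan.py 30 468 -258.5 100 -15.5
```

```text
tot [ 8.9 10.8 41.6] [-0.018 -0.001 -0.013]
now [ 455.9 -264.3  141.8] yaw -16.26 tilt [-0.017   0.0056] w 87.8 F [-0.6  0.4  0.3] t 25.68 2 end [ 468.4 -258.5   99.6]
[[4,5,21,-0.01,-0,-0.01],[5,6,21,-0.01,-0,-0]]
```

>>> {"api": "move_arm", "payload": {"deltas": [[4,5,10,-0.01,0,-0.006],[3,4,12,-0.006,0,-0.006],[0,0,10,0,0,0],[0,0,5,0,0,0],[0,0,0,0,0,0]]}}

```text
t: 26.1
ee_pos: [460.6, -267.0, 103.0]
orientation: [-2.511, -1.883, 0.002]
ft_force: [0.8, -0.3, 0.2]
width: 87.9
```

```bash
python3 plan.py 30 468 -258.5 65 -15.5
```

```text
tot [10.3  4.8 38. ] [-0.003 -0.    -0.013]
now [ 460.6 -267.   103. ] yaw -16.26 tilt [-0.0026  0.001 ] w 87.9 F [ 0.8 -0.3  0.2] t 26.1 2 end [ 468.  -258.8   65. ]
[[5,2,19,-0,-0,-0.01],[5,3,19,-0,-0,-0]]
```

>>> {"api": "move_arm", "payload": {"deltas": [[5,3,12,-0.002,0,-0.01],[4,2,12,0,0,-0.005],[0,0,8,0,0,0],[0,0,0,0,0,0],[0,0,0,0,0,0]]}}

```text
t: 26.52
ee_pos: [468.3, -259.8, 69.5]
orientation: [-2.497, -1.904, 0.001]
ft_force: [-0.2, -0.6, -0.2]
width: 88.2
```

```bash
python3 plan.py 30 468 -258.5 22 -15.5
python3 - <<'E'
from h import *
d=eyes.get_image("scene"); e=eyes.get_image("top")
a=d["frame"][200:350,100:280,::-1]; b=e["frame"][200:300,420:560,::-1]
cv2.imwrite("pics/c11.png",np.hstack([cv2.resize(a,(400,333),interpolation=3),cv2.resize(b,(400,333))]))
E
```

```text
tot [ 1.1 -0.6 47.5] [-0.001 -0.     0.003]
now [ 468.3 -259.8   69.5] yaw -15.35 tilt [-0.0014  0.0004] w 88.2 F [-0.2 -0.6 -0.2] t 26.52 2 end [ 467.6 -258.5   22.5]
[[1,-0,24,-0,-0,0],[0,-1,23,-0,-0,0]]
```

View pics/c11.png

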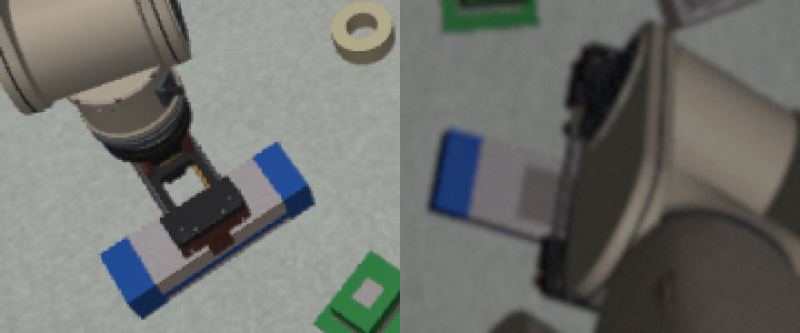

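The gripper is centred across the blue carton at crop (205,215), with a finger in front of each long side. I'll descend and watch the force.

>>> {"api": "move_arm", "payload": {"deltas": [[1,0,8,0,0,0],[0,0,8,0,0,0],[0,0,7,0,0,0],[0,0,3,0,0,0],[0,0,0,0,0,0]]}}

```text
t: 27.03
ee_pos: [469.5, -259.5, 42.7]
orientation: [2.497, 1.903, 0.001]
ft_force: [-0.6, -0.1, 0.1]
width: 88.0
```

```bash
python3 plan.py 30 468 -258.5 18 -15.5
python3 - <<'E'
from h import *
d=eyes.get_image("scene")
a=d["frame"][230:350,120:260,::-1]
cv2.imwrite("pics/c12.png",cv2.resize(a,(700,600),interpolation=3))
E
```

```text
tot [ 0.6 -1.8 24.7] [0.002 0.001 0.002]
now [ 469.5 -259.5   42.7] yaw -15.37 tilt [ 0.0016 -0.0014] w 88.0 F [-0.6 -0.1  0.1] t 27.03 1 end [ 467.9 -258.1   17.7]
[[1,-2,25,0.002,0.001,0.002]]
```

View pics/c12.png

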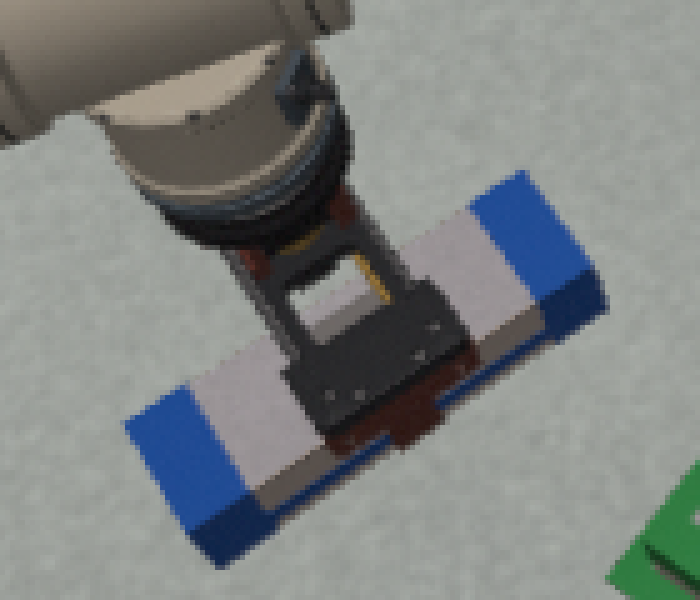

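>>> {"api": "move_arm", "payload": {"deltas": [[0,-1,8,0,0,0],[0,0,8,0,0,0],[0,0,7,0,0,0],[0,0,3,0,0,0],[0,0,0,0,0,0]]}}

```text
t: 27.5
ee_pos: [468.6, -259.4, 14.2]
orientation: [2.497, 1.903, 0.001]
ft_force: [-0.1, -0.2, 0.0]
width: 87.7
```

>>> {"api": "move_arm", "payload": {"deltas": [[0,0,0.5,0,0,0],[0,0,0.5,0,0,0],[0,0,0.5,0,0,0],[0,0,0.5,0,0,0],[0,0,0,0,0,0]], "hand": 1}}

```text
t: 27.92
ee_pos: [467.8, -259.1, 11.7]
orientation: [2.498, 1.904, -0.001]
ft_force: [-0.2, -0.2, -3.6]
width: 62.1
```

>>> {"api": "move_arm", "payload": {"deltas": [[0,0,0,0,0,0],[0,0,0,0,0,0],[0,0,0,0,0,0]]}}

```text
t: 28.17
ee_pos: [467.8, -259.1, 11.7]
orientation: [2.498, 1.904, -0.0]
ft_force: [0.5, -0.6, -1.7]
width: 61.8
```

The blue carton is held with the opening at 61.8 mm. I'll lift it.

>>> {"api": "move_arm", "payload": {"deltas": [[0,0,-6,0,0,0],[0,0,-12,0,0,0],[0,0,-18,0,0,0],[0,0,-20,0,0,0],[0,0,-20,0,0,0]]}}

```text
t: 28.58
ee_pos: [464.4, -257.0, 88.2]
orientation: [-2.492, -1.899, 0.006]
ft_force: [0.6, -0.3, -4.3]
width: 62.3
```

```bash
python3 plan.py 28 500 -20 105 -2  460.6 222.7 105 11.4;  python3 - <<'E'
from h import *
d=eyes.get_image("scene")
a=d["frame"][200:350,100:280,::-1]
cv2.imwrite("pics/c13.png",cv2.resize(a,(600,500)))
E
```

```text
tot [237.9 -28.7 -16. ] [-0.009 -0.003 -0.233]
tot [241.2 -48.9   0.9] [ 0.002 -0.004 -0.237]
now [ 464.4 -257.    88.2] yaw -15.38 tilt [-0.0083  0.0044] w 62.3 F [ 0.6 -0.3 -4.3] t 28.58 18 end [460.6 223.2 104.9]
[[26,-3,-2,-0,-0,-0.03],[27,-2,-2,-0,-0,-0.03],[27,-2,-2,-0,-0,-0.02],[27,-1,-2,-0,-0,-0.03],[26,-0,-2,-0,-0,-0.02]]
[[27,0,-2,-0,-0,-0.03],[26,1,-1,-0,-0,-0.02],[27,1,-2,-0,-0,-0.03],[26,3,-1,-0.01,-0,-0.02],[27,-5,0,0,-0,-0.03]]
[[27,-5,0,0,-0,-0.03],[27,-4,0,0,-0,-0.03],[27,-3,0,0,-0,-0.02],[27,-2,0,0,-0,-0.03],[27,-2,0,0,-0,-0.02]]
[[27,-1,0,0,-0,-0.03],[28,-0,0,0,-0,-0.02],[28,-0,1,0,-0,-0.03]]
```

View pics/c13.png

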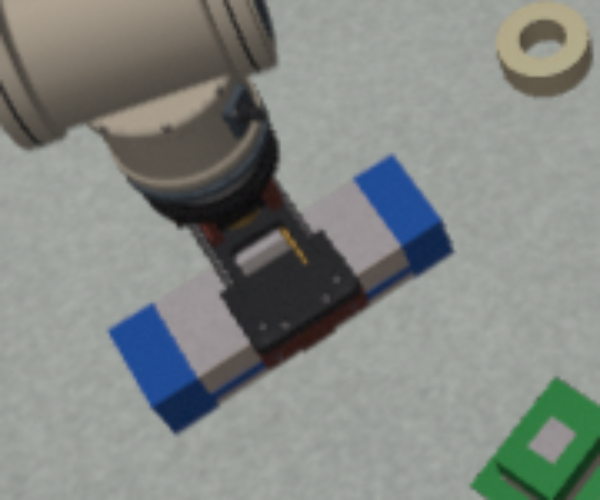

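The blue carton hangs level and gripped at its middle, crop (280,295). I'll carry it over.

>>> {"api": "move_arm", "payload": {"deltas": [[14,-2,-5,-0.003,0,-0.02],[22,-3,-5,-0.003,0,-0.02],[27,-2,-3,-0.002,0,-0.03],[27,-1,-2,0,0,-0.03],[27,0,-2,0,0,-0.03]]}}

```text
t: 29.05
ee_pos: [484.9, -140.9, 112.8]
orientation: [2.362, 2.055, 0.01]
ft_force: [0.2, -0.2, -4.5]
width: 61.7
```

>>> {"api": "move_arm", "payload": {"deltas": [[27,0,0,0,0,-0.02],[27,0,0,0,0,-0.02],[27,0,0,0,0,-0.02],[27,-1,0,0,0,-0.02],[27,-3,0,0,0,-0.02]]}}

```text
t: 29.47
ee_pos: [492.1, 3.6, 112.6]
orientation: [2.246, 2.181, 0.011]
ft_force: [-0.5, 0.5, -4.4]
width: 62.1
```

```bash
python3 plan.py 27 460.6 222.7 95 11.4
```

```text
tot [218.1 -38.2  16.5] [ 0.013  0.004 -0.228]
now [492.1   3.6 112.6] yaw -1.69 tilt [ 0.0129 -0.0031] w 62.1 F [-0.5  0.5 -4.4] t 29.47 9 end [460.3 222.3  94.5]
[[24,-4,2,0,0,-0.03],[24,-4,2,0,0,-0.02],[24,-3,2,0,0,-0.03],[25,-2,2,0,0,-0.02],[25,-2,2,0,0,-0.03]]
[[25,-1,2,0,0,-0.02],[24,-1,2,0,0,-0.03],[25,0,1,0.01,0,-0.02],[24,1,2,0,0.01,-0.03]]
```

>>> {"api": "move_arm", "payload": {"deltas": [[26,-5,2,0.003,0,-0.03],[26,-4,2,0.003,0,-0.03],[26,-3,2,0.003,0,-0.03],[26,-2,2,0.002,0,-0.03],[26,-2,2,0.002,0,-0.03]]}}

```text
t: 29.88
ee_pos: [467.0, 142.8, 101.5]
orientation: [2.069, 2.363, -0.005]
ft_force: [0.2, 0.3, -4.1]
width: 61.8
```

>>> {"api": "move_arm", "payload": {"deltas": [[25,-1,2,0,0,-0.02],[20,-1,2,0,0,-0.02],[12,0,1,0,0,-0.01],[5,0,1,0,0,0],[0,0,0,0,0,0]]}}

```text
t: 30.3
ee_pos: [449.2, 213.3, 93.9]
orientation: [-1.992, -2.428, 0.007]
ft_force: [-1.0, -0.7, -4.2]
width: 62.0
```

```bash
python3 plan.py 27 460.6 222.7 60 11.4
```

```text
tot [ 7.  13.1 33.8] [-0.004  0.002 -0.002]
now [449.2 213.3  93.9] yaw 11.27 tilt [-0.0038 -0.0024] w 62.0 F [-1.  -0.7 -4.2] t 30.3 2 end [460.5 222.7  59.8]
[[4,7,17,-0,0,-0],[3,6,17,-0,0,-0]]
```

>>> {"api": "move_arm", "payload": {"deltas": [[3,5,10,-0.002,0,0],[3,5,12,0,0,0],[1,2,10,0,0,0],[0,0,5,0,0,0],[0,0,0,0,0,0]]}}

```text
t: 30.72
ee_pos: [460.2, 221.1, 53.5]
orientation: [1.995, 2.427, -0.004]
ft_force: [-1.9, -0.7, -4.7]
width: 61.8
```

```bash
python3 plan.py 27 460.6 222.7 30 11.4
```

```text
tot [ 1.5  0.7 23.5] [-0.002  0.002 -0.004]
now [460.2 221.1  53.5] yaw 11.16 tilt [-0.0013 -0.0023] w 61.8 F [-1.9 -0.7 -4.7] t 30.72 1 end [460.8 223.2  29.5]
[[2,1,24,-0.002,0.002,-0.004]]
```

>>> {"api": "move_arm", "payload": {"deltas": [[1,1,8,0,0.001,-0.003],[0,0,8,0,0,0],[0,0,6,0,0,0],[0,0,3,0,0,0],[0,0,0,0,0,0]]}}

```text
t: 31.13
ee_pos: [461.0, 220.5, 25.5]
orientation: [-1.993, -2.427, 0.005]
ft_force: [-0.4, -0.2, -4.2]
width: 62.0
```

```bash
python3 plan.py 27 460.6 222.7 15 11.4
python3 - <<'E'
from h import *
d=eyes.get_image("scene"); e=eyes.get_image("top")
a=d["frame"][110:260,250:430,::-1]; b=e["frame"][210:330,220:364,::-1]
cv2.imwrite("pics/c14.png",np.hstack([cv2.resize(a,(400,333),interpolation=3),cv2.resize(b,(400,333))]))
E
```

```text
tot [ 2.2  0.1 10.5] [-0.003  0.001 -0.003]
now [461.  220.5  25.5] yaw 11.2 tilt [-0.0027 -0.0018] w 62.0 F [-0.4 -0.2 -4.2] t 31.13 1 end [460.5 222.5  15.5]
[[2,0,10,-0.003,0.001,-0.003]]
```

View pics/c14.png

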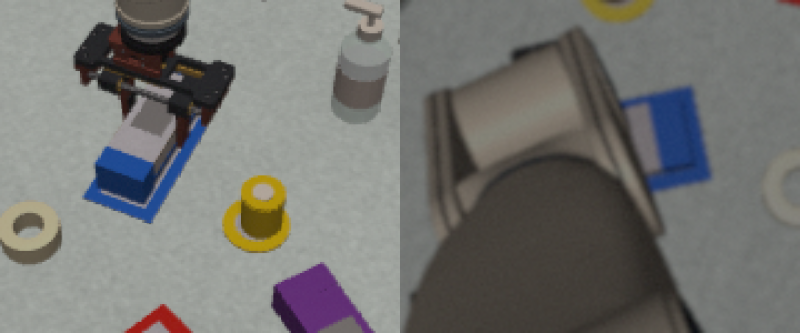

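The blue carton is square over its mat at scene crop (140,165), about 10 mm up with an even border. I'll lower it gently.

>>> {"api": "move_arm", "payload": {"deltas": [[1,0,4,-0.002,0,-0.002],[1,0,2,0,0,0],[0,0,1.5,0,0,0],[0,0,1,0,0,0]]}}

```text
t: 31.57
ee_pos: [461.7, 223.5, 18.1]
orientation: [1.99, 2.429, 0.003]
ft_force: [-0.1, 0.0, -3.8]
width: 61.8
```

>>> {"api": "move_arm", "payload": {"deltas": [[0,0,2,0,0,0],[0,0,1,0,0,0],[0,0,1,0,0,0]]}}

```text
t: 31.82
ee_pos: [461.9, 223.7, 14.7]
orientation: [1.989, 2.429, 0.003]
ft_force: [-4.1, -2.7, 26.8]
width: 61.9
```

Firm contact at 26.8 N, at the expected 14.7 mm. I'll release.

>>> {"api": "move_arm", "payload": {"deltas": [[0,0,0,0,0,0],[0,0,0,0,0,0],[0,0,0,0,0,0],[0,0,0,0,0,0],[0,0,0,0,0,0]], "hand": -1}}

```text
t: 32.23
ee_pos: [463.9, 224.6, 16.3]
orientation: [1.988, 2.427, 0.009]
ft_force: [0.2, 0.6, -0.4]
width: 87.2
```

>>> {"api": "move_arm", "payload": {"deltas": [[0,0,-8,0,0,0],[0,0,-15,0,0,0],[0,0,-25,0,0,0],[0,0,-30,0,0,0],[0,0,-30,0,0,0]]}}

```text
t: 32.65
ee_pos: [459.0, 222.4, 123.6]
orientation: [-1.99, -2.429, 0.01]
ft_force: [0.4, 0.1, -0.1]
width: 87.9
```

>>> {"api": "move_arm", "payload": {"deltas": [[0,0,-30,0,0,0],[0,0,-30,0,0,0],[0,0,-15,0,0,0],[0,0,0,0,0,0]]}}

```text
t: 32.98
ee_pos: [461.2, 223.5, 210.1]
orientation: [1.989, 2.428, 0.004]
ft_force: [0.3, 1.1, -1.0]
width: 87.9
```

```bash
python3 plan.py 34 455 -120 200 0
```

```text
tot [-335.6  -73.7    9.9] [ 0.004 -0.     0.198]
now [461.2 223.5 210.1] yaw 11.36 tilt [0.0037 0.0006] w 87.9 F [ 0.3  1.1 -1. ] t 32.98 11 end [ 455.2 -120.4  199.9]
[[-31,-7,1,0,-0,0.02],[-31,-6,1,0,-0,0.02],[-31,-5,1,0,-0,0.02],[-31,-5,1,0,-0,0.02],[-31,-4,1,0,-0,0.02]]
[[-31,-4,1,0,-0,0.02],[-31,-3,1,0,-0,0.02],[-31,-2,1,0,-0,0.01],[-31,-2,1,0,-0,0.02],[-31,-2,0,0,-0,0.01]]
[[-31,-1,1,0,-0,0.02]]
```

I'll swing the arm aside so both views are clear for the final check.

>>> {"api": "move_arm", "payload": {"deltas": [[-15,-4,0,0,0,0.01],[-25,-6,0,0,0,0.02],[-31,-5,0,0,0,0.02],[-31,-5,0,0,0,0.02],[-31,-4,0,0,0,0.02]]}}

```text
t: 33.4
ee_pos: [458.6, 88.9, 209.8]
orientation: [2.09, 2.341, 0.012]
ft_force: [0.7, 0.0, -0.5]
width: 87.7
```

>>> {"api": "move_arm", "payload": {"deltas": [[-31,-4,0,0,0,0.02],[-31,-3,0,0,0,0.02],[-31,-2,0,0,0,0.02],[-31,-2,0,0,0,0.02],[-31,-2,0,0,0,0.01]]}}

```text
t: 33.82
ee_pos: [452.3, -73.7, 205.2]
orientation: [-2.198, -2.243, -0.007]
ft_force: [0.9, -0.4, -0.1]
width: 88.4
```

>>> {"api": "move_arm", "payload": {"deltas": [[-31,-2,0,0,0,0],[-25,-2,0,0,0,0],[-12,-2,0,0,0,0],[0,0,0,0,0,0],[0,0,0,0,0,0]]}}

```text
t: 34.23
ee_pos: [443.5, -149.6, 200.7]
orientation: [-2.204, -2.23, -0.002]
ft_force: [0.0, 1.3, -0.1]
width: 88.1
```

Run:
```python
from h import *
o=ctrl.get_obs(); print(o["ee_pos"],o["t"],o["ft_force"])
for n in("scene","top"):
    d=eyes.get_image(n); cv2.imwrite(f"pics/{n}15.png",d["frame"][...,::-1])
    M0=mats(dict(np.load(f"{n}0.npz")))
    for c,z in(("red",43),("green",43),("yellow",63)):
      for r in tops(d,c,z): print(n,c,r,"mat",M0[c])
    P=pix3(d); m=((P[...,2]>40)&(P[...,2]<56)&(abs(P[...,0]-460)<75)&(abs(P[...,1]-223)<125)).astype(np.uint8)
    m=cv2.morphologyEx(m,cv2.MORPH_OPEN,np.ones((3,3),np.uint8))
    N,l,s,ce=cv2.connectedComponentsWithStats(m); i=1+np.argmax(s[1:,4]); v,u=np.nonzero(l==i)
    print(n,"blue",rect(world(d,u,v,48.)),np.median(P[l==i][:,2]),"mat",M0["blue"])
```

```text
[ 443.5 -149.6  200.7] 34.2333 [ 0.   1.3 -0.1]
scene red [643.8 -17.8 643.8 -17.9  61.2  47.4  76.3  41.7] mat [638.  -17.  637.4 -16.6  87.4  74.4  76.8]
scene green [ 654.5 -222.   654.6 -221.4   62.2   49.3   91.9   41.6] mat [ 648.8 -221.   648.2 -220.3   88.    73.9   92.6]
scene yellow [640.6 189.1 641.1 189.1  53.7  50.1 124.   61.3] mat [632.5 188.9 633.  188.9  78.7  77.   35.8]
scene blue [466.6 221.  205.4  65.2 101.3] 46.608574560702664 mat [464.3 215.9 462.9 221.  227.7  90.2 101.5]
top red [632.4 -14.4 632.7 -14.3  60.4  46.8  76.5  41.7] mat [632.6 -13.7 632.9 -13.7  84.9  70.9  76.5]
top green [ 641.9 -219.4  641.8 -219.5   61.5   46.6   92.7   41.9] mat [ 642.8 -217.7  642.9 -217.8   82.9   69.7   92.3]
top yellow [627.2 192.8 626.7 192.6  49.3  47.6  88.9  61.7] mat [627.9 192.  628.2 192.5  75.   74.3 134.8]
top blue [460.7 226.7 200.7  63.3 101.3] 47.14353237859905 mat [458.  224.2 458.4 224.3 224.3  87.2 101.3]
```

View pics/scene15.png

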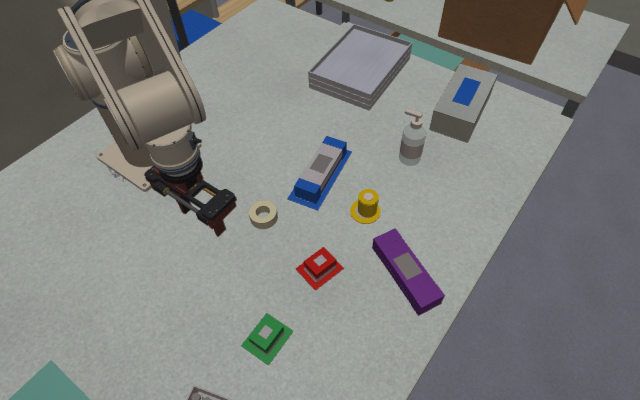

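View pics/top15.png

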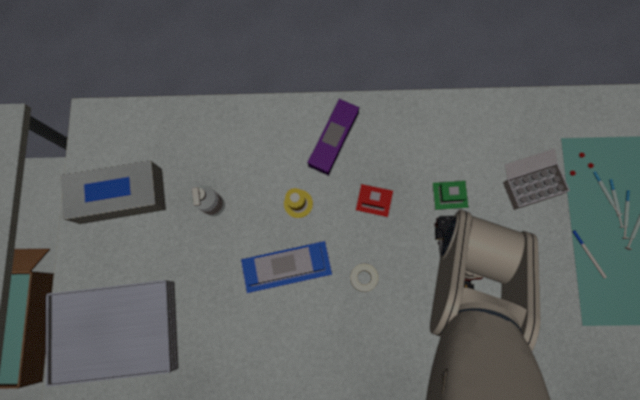

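All four stand centred and square on their mats in both views. The label roll at top (364,277) and the bottle at (207,200) are where they started, and the arm touches nothing. I'll hand in.

```bash
python3 -c "
from workcell import ctrl
print(ctrl.close_job())"
```

```text
the job is handed in; nothing more can be done
None
```

I took the stack apart in the order asked: pot, red carton, green carton, then the long blue carton. Each was lowered onto its own mat until I felt light contact, then released. The job is handed in at about 34 s of the 128 s allowed, and it reported no verdict.

- **Position:** In the last top view, the red, green and pot centres are within about 2 mm of their mats' centres and blue is within about 4 mm. The scene view shows larger offsets of 4–8 mm, mainly toward that camera, because its colour masks take in part of the objects' sides. All are under the 15 mm limit.
- **Alignment and height:** All three cartons are aligned with their mats within about 1°. The measured tops were 42, 42, 62 and 47 mm for red, green, pot and blue, against 43, 43, 63 and 48 mm expected.
- **Bystanders:** The label roll and gel bottle look unmoved in the final pictures; I did not measure them separately. The gripper was open and clear of everything.
- **Camera disagreement:** The two cameras disagreed by about 5 mm in x, and heights worked out from both came out about 6 mm low throughout. I averaged the two views on the known planes, and every grasp and set-down matched the result.

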